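# Load the tomato tray in two layers

## Task

Please put the ripe tomatoes away in the pulp tray: take the garlic bulb out of it and put it on the saucer, fill all five pockets with tomatoes, and pile the tomatoes left over as a second layer, each nestled in the hollow on top of three others, so that none stays on the worktop. Hold them lightly and set each one down gently, neither dropping nor squashing it, and do not knock over the spice jar.

Things in the scene. Friction and masses are not known exactly. Their poses are not given: they have to be found in the camera images.
- tomato_1: ripe tomato, green calyx on top: a flattened ball 62 mm across, 47 mm tall from flat foot (35 mm wide) to flat crown (24 mm), about 90 g. Origin at its middle, 22.4 mm above its foot, 24.9 mm below its crown; z up through the calyx. Spoilt if the fingers press it with more than 25 N each; 5 to 8 N each is plenty. Starts on the worktop along its front edge, or is absent.
- tomato_2: ripe tomato, green calyx on top: a flattened ball 62 mm across, 47 mm tall from flat foot (35 mm wide) to flat crown (24 mm), about 90 g. Origin at its middle, 22.4 mm above its foot, 24.9 mm below its crown; z up through the calyx. Spoilt if the fingers press it with more than 25 N each; 5 to 8 N each is plenty. Starts on the worktop along its front edge, or is absent.
- tomato_3: ripe tomato, green calyx on top: a flattened ball 62 mm across, 47 mm tall from flat foot (35 mm wide) to flat crown (24 mm), about 90 g. Origin at its middle, 22.4 mm above its foot, 24.9 mm below its crown; z up through the calyx. Spoilt if the fingers press it with more than 25 N each; 5 to 8 N each is plenty. Starts on the worktop along its front edge, or is absent.
- tomato_4: ripe tomato, green calyx on top: a flattened ball 62 mm across, 47 mm tall from flat foot (35 mm wide) to flat crown (24 mm), about 90 g. Origin at its middle, 22.4 mm above its foot, 24.9 mm below its crown; z up through the calyx. Spoilt if the fingers press it with more than 25 N each; 5 to 8 N each is plenty. Starts on the worktop along its front edge, or is absent.
- tomato_5: ripe tomato, green calyx on top: a flattened ball 62 mm across, 47 mm tall from flat foot (35 mm wide) to flat crown (24 mm), about 90 g. Origin at its middle, 22.4 mm above its foot, 24.9 mm below its crown; z up through the calyx. Spoilt if the fingers press it with more than 25 N each; 5 to 8 N each is plenty. Starts on the worktop along its front edge, or is absent.
- tomato_6: ripe tomato, green calyx on top: a flattened ball 62 mm across, 47 mm tall from flat foot (35 mm wide) to flat crown (24 mm), about 90 g. Origin at its middle, 22.4 mm above its foot, 24.9 mm below its crown; z up through the calyx. Spoilt if the fingers press it with more than 25 N each; 5 to 8 N each is plenty. Starts on the worktop along its front edge, or is absent.
- tomato_7: ripe tomato, green calyx on top: a flattened ball 62 mm across, 47 mm tall from flat foot (35 mm wide) to flat crown (24 mm), about 90 g. Origin at its middle, 22.4 mm above its foot, 24.9 mm below its crown; z up through the calyx. Spoilt if the fingers press it with more than 25 N each; 5 to 8 N each is plenty. Already sits in one of the tray's pockets at the start.
- garlic: garlic bulb, 56 mm across and 56 mm tall, 34 g, left upright in one of the tray's pockets (foot 13 mm above the worktop there). Origin at its underside, z up; widest about 20 mm above that, so grip it there.
- tray: moulded pulp tray, does not move, 150 mm deep (x) by 264 mm wide (y) and 6 mm thick, with five round dimpled pockets 87 mm apart in two staggered rows: three nearer the robot, two farther. The dimples' rims are 15 mm above the worktop, 47 mm across; cones 16 mm high stand between them. Origin under its middle on the worktop, z up.
- pocket_1 (a point): where the middle of a tomato lies once seated in this pocket, 34.2 mm above the worktop; tray frame x -37.7, y 87.0 mm. The pocket may be empty or occupied.
- pocket_2 (a point): where the middle of a tomato lies once seated in this pocket, 34.2 mm above the worktop; tray frame x -37.7, y 0.0 mm. The pocket may be empty or occupied.
- pocket_3 (a point): where the middle of a tomato lies once seated in this pocket, 34.2 mm above the worktop; tray frame x -37.7, y -87.0 mm. The pocket may be empty or occupied.
- pocket_4 (a point): where the middle of a tomato lies once seated in this pocket, 34.2 mm above the worktop; tray frame x 37.7, y 43.5 mm. The pocket may be empty or occupied.
- pocket_5 (a point): where the middle of a tomato lies once seated in this pocket, 34.2 mm above the worktop; tray frame x 37.7, y -43.5 mm. The pocket may be empty or occupied.
- gap_1 (a point): where the middle of a tomato lies once nestled on the three tomatoes in pockets 1, 2 and 4, 65 mm above the worktop; tray frame x -12.6, y 43.5 mm. Tomatoes fit in gap_1 and gap_2 side by side. The crowns below are only 5 mm under its middle: hold it at its middle by the very ends of the fingers.
- gap_2 (a point): where the middle of a tomato lies once nestled on the three tomatoes in pockets 2, 3 and 5, 65 mm above the worktop; tray frame x -12.6, y -43.5 mm. Tomatoes fit in gap_1 and gap_2 side by side. The crowns below are only 5 mm under its middle: hold it at its middle by the very ends of the fingers.
- gap_3 (a point): where the middle of a tomato lies once nestled on the three tomatoes in pockets 2, 4 and 5, 65 mm above the worktop; tray frame x 12.6, y 0.0 mm. A tomato here leaves no room for one in gap_1 or gap_2. The crowns below are only 5 mm under its middle: hold it at its middle by the very ends of the fingers.
- saucer: flat white saucer that does not move, 124 mm across, rim 14 mm high. Origin under its middle on the worktop.
- saucer_in (a point): middle of the saucer's inner floor, where the foot of the garlic comes to stand.
- spice_jar: glass spice jar with a white cap, 47 mm across, 70 mm tall, standing to the left behind the tray; not part of the job. Origin at its underside, z up.
Not all that is in view belongs to the job. What is shaped like the tomato_7 but blue is not meant.

How it is judged:
By the outcome, as a careful person would: the job done as asked, in the order asked, and still so for the second after the job is handed in, with the robot touching nothing.
Of tomato_1, tomato_2, tomato_3, tomato_4, tomato_5, tomato_6 only 5 to 6 are there at a start; the rules pass over those that are not, and their reading is None.
At some moment in a run one of garlic, tomato_4, tomato_5, tomato_6, tomato_7 may be knocked a few centimetres aside while the robot is not near it.
It also fails if it takes over 192 s, if anything falls off the work surface, if the arm or the gripper's body presses on something with over 40 N, if the wrist force passes 120 N, or if a joint passes its speed limit or range.

## Robot

A 7-joint arm with a two-finger parallel gripper is mounted at the origin on a cart in front of the work surface, level with it; the furniture and walls round the work are solid. World frame = base frame: x ahead of the robot, y to its left, z up, the work surface at z = 0. Lengths are in m, angles in rad, forces in N, time in s.
With the tool pointing down it reaches from about 0.35 to 0.775 m from the base axis. Payload 3.1 kg.
Tool frame: the origin (TCP) lies on the centre line of the jaws, within the pads' length; the fingertips stand 11 mm ahead of it and the grasp point (between the pads) lies 8 mm behind it; z points along the fingers, y is the line along which they close (so a half turn about z gives the same grasp; the last joint's range is limited). The gripper opens to 85 mm and grips with 20 to 120 N. Pads are 22 mm wide; open, the fingers measure 114 mm over their backs; the gripper's body (76 mm by 85 mm) begins 54 mm behind the grasp point. The pads swing forward as they close: fully open they stand 13 mm farther back than shut.
Start: joints at [-1.314, 0.311, 0.014, 1.512, -0.004, 1.319, -0.027], TCP at [0.162, 0.526, 0.242] pointing down, gripper open.
Joint ranges: [-2.7, 2.7], [-0.3, 1.91], [-1.27, 1.3], [0.12, 2.57], [-1.44, 4.58], [0.2, 2.03], [-3.05, 3.05]. Speed limits (rad/s): [2.79, 2.79, 3.14, 3.14, 3.14, 3.14, 3.14].

## Interface

Orientations are given as a rotation vector (axis times angle).
In Python, from plant import manip gives the robot as it stands.
- The arm moves only by the tool send_rows, never from a script. Its argument "deltas" is a list of rows, each an object of numbers: "tx", "ty", "tz": the shift along the tool's x, y, z in m; "ax", "ay", "az": the turn, a rotation vector about the tool's x, y, z in degrees; "jaw": the finger opening in m, from 0 to 0.0854. A call has 1 to 20 rows; each row shifts and turns the commanded pose from where the row before left it, along the tool's axes as they then stand; what a row does not reach is not made up. A row lasts 1/10 s, in which the tool goes at most 50 mm and 8.59 degrees, less where a joint would pass 70% of its speed; a pose out of reach is approached as far as the arm can. A call with a gripper value outside its range is refused whole. The fingers move at their own pace and stop on an object; "newtons" is the grip in N (left out, the last holds). Time passes only in rows, so rows that do not move let the fingers close. It gives the time, the measured TCP pose, the force, the opening and the grip force at its end, in the units of the state.
- manip.observe(): the state, without advancing time (a new reading comes with each control period).
- manip.get_image(name): name is "side" or "top" or "wrist"; returns a dict with "frame" (384x512x3 uint8, red, green, blue), "z_map" (384x512 float32, m along the optical axis (not along the pixel's ray), 0 where there is no reading), "fx", "fy", "cx", "cy" (pixels), "R" (3x3) and "t" (3): a world point X has camera coordinates R X + t; the wrist camera has in their place "hand_eye" (4x4, takes a point from camera to tool coordinates, whose origin is the TCP and whose axes are the flange's). Camera axes: x right, y down, z forward; pixel columns grow to the right and rows downward; lengths in m; the calibration is good to about 2 mm. A picture is of the moment at which its call begins: read the wrist's pose just before it.
- manip.close_job(): hands the job in; it is judged then, once.
The state is a dict: "t": time; "qpos": joint angles; "joint_velocities": joint speeds; "tau": joint torques, N m; "eef_pos": TCP position; "tcp_rot": TCP orientation; "ft_force": force on the tool from outside, world axes, zero at the start; "moment": the same for the moment, N m; "gripper_width": opening from 0.0 (shut) to 1.0 (fully open); "gripper_force": force on a finger pad.
Only numpy, scipy, OpenCV 4.12 (cv2) and the standard library are available. Lean on these libraries where they do the work, as an engineer would, in place of code of your own. Each camera call takes 0.05 s, during which the arm holds its last target. There are 200 camera calls.

## Working session

There is one attempt and no reset: what is moved stays moved. The work goes in short steps, Python scripts to look and compute and a tool call to move; the robot and the scene stay as the last step left them, time stands still between calls to the robot, and variables do not carry over. Pictures are saved under pics/ and viewed, at most 14 in all, crops included, and the job is handed in when it is done.

Besides the shell and the picture viewer there is one more tool, called after "Request:" as name(argument=value, ...) on one line, values as JSON. send_rows: Moves the arm, as the interface text tells. Its arguments: {"type":"object","properties":{"deltas":{"type":"array","items":{"type":"object","properties":{"tx":{"type":"number"},"ty":{"type":"number"},"tz":{"type":"number"},"ax":{"type":"number"},"ay":{"type":"number"},"az":{"type":"number"},"jaw":{"type":"number"}}}},"newtons":{"type":"number"}},"required":["deltas"]}

```bash
mkdir -p pics; ls; cat > h.py <<'E'
import numpy as np, cv2
from plant import manip
from scipy.spatial.transform import Rotation as Ro
def cloud(im):
    z=im["z_map"]; v,u=np.mgrid[:384,:512]
    P=np.stack([(u-im["cx"])*z/im["fx"],(v-im["cy"])*z/im["fy"],z],-1)
    if "R" in im: P=(P-np.array(im["t"]))@np.array(im["R"])
    else:
        s=manip.observe(); H=np.array(im["hand_eye"]); P=P@H[:3,:3].T+H[:3,3]
        P=P@Ro.from_rotvec(s["tcp_rot"]).as_matrix().T+np.array(s["eef_pos"])
    P[z==0]=np.nan
    return P
def save(im,name,sc=1.5): cv2.imwrite("pics/"+name,cv2.resize(im["frame"][:,:,::-1],None,fx=sc,fy=sc,interpolation=cv2.INTER_CUBIC))
E
python3 - <<'E'
from h import *
s=manip.observe(); print({k:np.round(v,3) for k,v in s.items()})
for n in("top","side"):
    im=manip.get_image(n); save(im,n+"0.png"); np.savez(n+"0.npz",f=im["frame"],P=cloud(im))
    print(n, im["fx"], (-np.array(im["R"]).T@np.array(im["t"])).round(3))
E
```

```text
pics
{'t': np.float64(0.0), 'qpos': array([-1.314,  0.312,  0.014,  1.513, -0.004,  1.319, -0.027]), 'joint_velocities': array([ 0.001, -0.   , -0.   ,  0.001, -0.   , -0.001, -0.001]), 'tau': array([-0.0000e+00, -3.7992e+01,  1.4600e-01, -2.3059e+01,  1.2000e-02,
        1.3000e-02,  0.0000e+00]), 'eef_pos': array([0.162, 0.525, 0.241]), 'tcp_rot': array([-0.467, -3.106,  0.004]), 'ft_force': array([ 0.529, -0.438,  0.041]), 'moment': array([ 0.015,  0.043, -0.002]), 'gripper_force': np.float64(0.0), 'gripper_width': np.float64(1.002)}
top 400.88527768463194 [0.413 0.077 1.221]
side 495.5198256995695 [0.136 1.121 1.104]
```

View pics/top0.png

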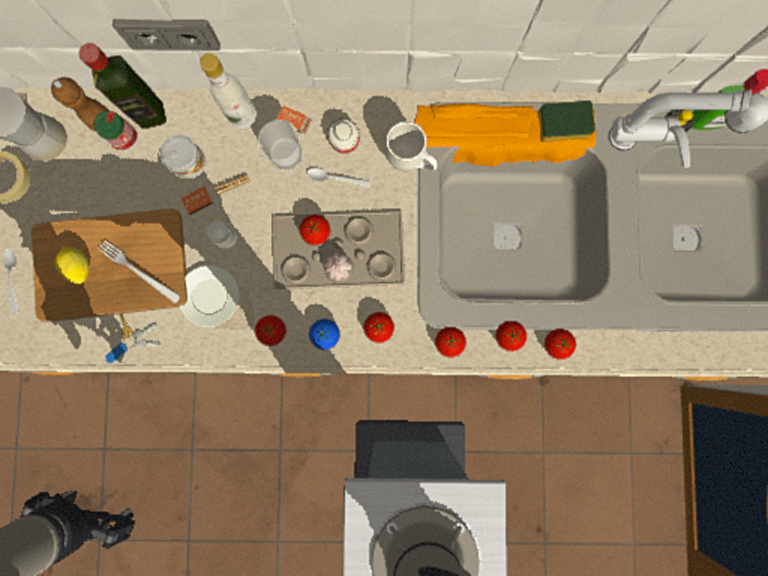

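View pics/side0.png

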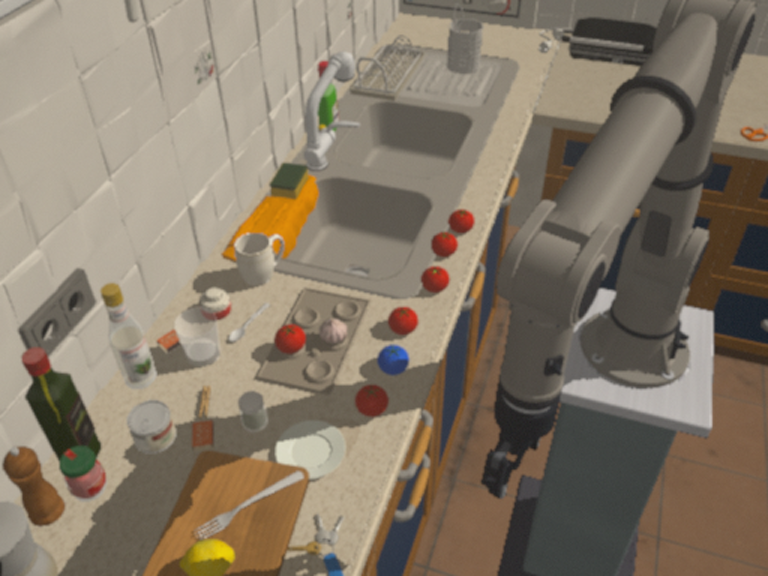

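The top view shows five red tomatoes on the worktop at about (270,331), (379,327), (451,342), (511,336) and (560,344). A blue decoy is at (324,334), tomato_7 is in the far-left pocket (315,230), and the garlic is in the middle near pocket (337,262). The saucer is at (208,296). There is a small glass jar at (220,235), left of the tray. Next I measure positions.

```bash
cat >> h.py <<'E'
def blobs(im_f,P,zmin=0.012):
    hsv=cv2.cvtColor(im_f,cv2.COLOR_RGB2HSV); 
    m=(((hsv[...,0]<8)|(hsv[...,0]>172))&(hsv[...,1]>150)&(hsv[...,2]>60)&(P[...,2]>zmin)&(P[...,2]<.15)&(P[...,0]>.25)&(P[...,0]<.78)&(abs(P[...,1])<.6)).astype(np.uint8)
    m=cv2.morphologyEx(m,cv2.MORPH_CLOSE,np.ones((5,5),np.uint8))
    n,l,st,c=cv2.connectedComponentsWithStats(m)
    for i in range(1,n):
        if st[i,4]<100: continue
        Q=P[l==i]; Q=Q[np.isfinite(Q).all(1)]
        zt=np.percentile(Q[:,2],97); 
        lo,hi=np.percentile(Q,2,0),np.percentile(Q,98,0)
        # fit ellipsoid centre: radius 31 horizontally, a~? use sphere-like lsq
        T=Q[Q[:,2]>zt-.02]
        cr=Q[Q[:,2]>zt-.004].mean(0)
        print("red px",(c[i]*1.5).round(),"n",st[i,4],"bbox mid",((lo+hi)/2)[:2].round(4),"size",(hi-lo)[:2].round(3),"crown",cr.round(4))
E
python3 - <<'E'
from h import *
for n in("top","side"):
    d=np.load(n+"0.npz"); f,P=d["f"],d["P"]; print(n); blobs(f,P)
    if n=="top":
        # table height
        def at(u,v): u,v=int(u/1.5),int(v/1.5); return np.nanmedian(P[v-1:v+2,u-1:u+2].reshape(-1,3),0).round(4)
        for k,(u,v) in dict(table=(420,340),tray1=(273,214),tray2=(401,209),tray3=(404,281),tray4=(277,287),d5=(358,229),d1=(295,267),d3=(381,264),garlic=(337,266),saucer=(207,293),jar=(221,234),jar2=(181,156),blue=(324,334)).items(): print(k,at(u,v))
        z=P[...,2]
        g=(z>.05)&(z<.09)&(np.hypot(P[...,0]-.55,P[...,1]-.22)<.1); 
    # garlic by height
E
```

```text
top
red px [314. 229.] n 320 bbox mid [0.6433 0.2208] size [0.052 0.052] crown [0.6446 0.2222 0.0607]
red px [378. 327.] n 316 bbox mid [0.4515 0.0921] size [0.053 0.053] crown [0.4525 0.0913 0.0489]
red px [270. 330.] n 317 bbox mid [0.4438 0.3047] size [0.053 0.051] crown [0.4434 0.3072 0.0488]
red px [511. 335.] n 318 bbox mid [ 0.4374 -0.169 ] size [0.054 0.053] crown [ 0.4381 -0.1705  0.0495]
red px [450. 341.] n 318 bbox mid [ 0.4237 -0.0493] size [0.052 0.053] crown [ 0.4246 -0.0499  0.0491]
red px [560. 343.] n 323 bbox mid [ 0.4221 -0.2644] size [0.053 0.051] crown [ 0.4222 -0.2667  0.0489]
table [4.29e-01 7.30e-03 2.00e-04]
tray1 [0.6857 0.3114 0.0017]
tray2 [0.6972 0.0486 0.0007]
tray3 [0.5469 0.0418 0.0078]
tray4 [0.5323 0.2997 0.0096]
d5 [0.6539 0.1374 0.0089]
d1 [0.5724 0.2642 0.0063]
d3 [0.5802 0.0877 0.0095]
garlic [0.5694 0.1747 0.0604]
saucer [0.5193 0.44   0.0049]
jar [0.6275 0.3982 0.0686]
jar2 [0.7872 0.4893 0.0536]
blue [0.4385 0.1969 0.0477]
side
red px [452. 232.] n 374 bbox mid [ 0.4278 -0.2027] size [0.059 0.128] crown [ 0.4294 -0.2095  0.0519]
red px [435. 278.] n 215 bbox mid [ 0.4224 -0.0358] size [0.048 0.04 ] crown [ 0.4236 -0.0422  0.0506]
red px [403. 320.] n 246 bbox mid [0.4503 0.1053] size [0.048 0.041] crown [0.4522 0.0988 0.05  ]
red px [290. 338.] n 281 bbox mid [0.6415 0.2319] size [0.048 0.046] crown [0.6455 0.2268 0.0618]
red px [371. 400.] n 307 bbox mid [0.4423 0.3201] size [0.048 0.04 ] crown [0.4443 0.3127 0.0496]
```

```bash
python3 - <<'E'
from h import *
d=np.load("top0.npz"); f,P=d["f"],d["P"]
c=f[125:235,125:285][:,:,::-1]; cv2.imwrite("pics/crop0.png",cv2.resize(c,None,fx=5,fy=5,interpolation=cv2.INTER_CUBIC))
E
```

```text
(no output)
```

View pics/crop0.png

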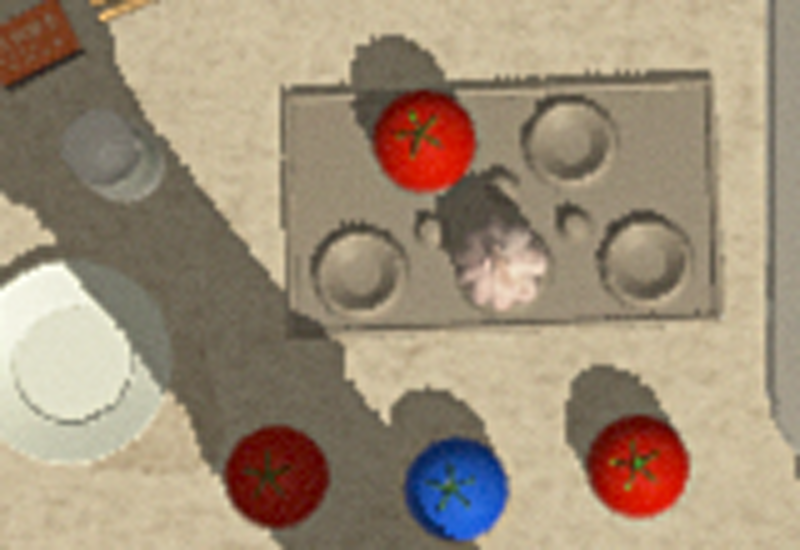

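The crop shows the dimples of pocket_1 at (359,268), pocket_5 at (568,140) and pocket_3 at (645,258). The tray corners are at (281,87), (711,72), (721,317) and (291,333). The garlic centre is about (503,273), and tomato_7 sits in pocket_4.

```bash
cat >> h.py <<'E'
PK=np.array([[-37.7,87],[-37.7,0],[-37.7,-87],[37.7,43.5],[37.7,-43.5]])/1e3
def ray(im,u,v,z):
    R=np.array(im["R"]);t=np.array(im["t"]);C=-R.T@t
    d=R.T@np.array([(u-im["cx"])/im["fx"],(v-im["cy"])/im["fy"],1]); return (C+d*(z-C[2])/d[2])[:2]
def toms(im,P):
    """red tomatoes: silhouette centre on the plane of its middle"""
    hsv=cv2.cvtColor(im["frame"],cv2.COLOR_RGB2HSV); X=P[...,0];Y=P[...,1];Z=P[...,2]
    m=(((hsv[...,0]<8)|(hsv[...,0]>172))&(hsv[...,1]>150)&(hsv[...,2]>50)&(X>.25)&(X<.74)&(Y>-.5)&(Y<.6)).astype(np.uint8)
    m=cv2.morphologyEx(m,cv2.MORPH_CLOSE,np.ones((5,5),np.uint8)); n,l,st,c=cv2.connectedComponentsWithStats(m); out=[]
    for i in range(1,n):
        if st[i,4]<120: continue
        zt=np.nanpercentile(Z[l==i],95)-.0015; x,y,w,h=st[i,:4]
        out.append((*ray(im,x+(w-1)/2,y+(h-1)/2,zt-.0249),zt,w,h))
    return np.round(out,4)
E
python3 - <<'E'
from h import *
im=manip.get_image("top"); P=cloud(im)
print(toms(im,P))
f=lambda u,v:(125+(u+.5)/5-.5,125+(v+.5)/5-.5)
D=np.array([ray(im,*f(*p),.015) for p in [(359,268),(568,140),(645,258)]]+[ray(im,*f(*p),.006) for p in [(281,87),(711,72),(721,317),(291,333)]])
M=np.array([PK[0],PK[4],PK[2],[.075,.132],[.075,-.132],[-.075,-.132],[-.075,.132]])
a=M-M.mean(0);b=D-D.mean(0); th=np.arctan2((a[:,0]*b[:,1]-a[:,1]*b[:,0]).sum(),(a*b).sum())
R=np.array([[np.cos(th),-np.sin(th)],[np.sin(th),np.cos(th)]]); o=D.mean(0)-R@M.mean(0)
print("tray",o.round(4),np.degrees(th).round(2)); print("res mm",((M@R.T+o-D)*1e3).round(1).tolist())
print("pockets",(PK@R.T+o).round(4).tolist()); G=np.array([[-.0126,.0435],[-.0126,-.0435],[.0126,0]]); print("gaps",(G@R.T+o).round(4).tolist())
Z=P[...,2]; c=PK[1]@R.T+o
g=(Z>.025)&(np.hypot(P[...,0]-c[0],P[...,1]-c[1])<.05)&(im["frame"].min(2)>110)
v,u=np.nonzero(g); print("garlic",g.sum(),np.nanmax(Z[g]),ray(im,(u.min()+u.max())/2,(v.min()+v.max())/2,.033).round(4),[u.min(),u.max(),v.min(),v.max()])
# saucer: inner floor circle fit by white + z
s=(np.hypot(P[...,0]-.52,P[...,1]-.44)<.09)&(Z>.006)&(Z<.025); Q=P[s][:,:2]
A=np.c_[2*Q,np.ones(len(Q))]; k=np.linalg.lstsq(A,(Q**2).sum(1),rcond=None)[0]; print("saucer",k[:2].round(4),np.sqrt(k[2]+k[:2]@k[:2]).round(4),len(Q),"floor",np.nanmedian(Z[np.hypot(P[...,0]-k[0],P[...,1]-k[1])<.02]))
s=(np.hypot(P[...,0]-.6275,P[...,1]-.398)<.06)&(Z>.02);print("jar",np.nanmin(P[s],0),np.nanmax(P[s],0))
E
```

```text
[[ 0.6451  0.2216  0.0593 20.     21.    ]
 [ 0.4533  0.0909  0.0487 20.     20.    ]
 [ 0.444   0.3067  0.0483 21.     21.    ]
 [ 0.4376 -0.1713  0.0492 20.     20.    ]
 [ 0.4247 -0.0507  0.0488 21.     20.    ]
 [ 0.4221 -0.2676  0.05   21.     21.    ]]
tray [0.6132 0.1775] 2.7
res mm [[0.4, 0.5], [2.0, -0.7], [1.0, -0.0], [-2.3, -1.3], [-1.7, -0.1], [0.5, -0.2], [0.1, 1.9]]
pockets [[0.5714, 0.2626], [0.5755, 0.1757], [0.5796, 0.0888], [0.6488, 0.2227], [0.6529, 0.1358]]
gaps [[0.5986, 0.2204], [0.6027, 0.1335], [0.6258, 0.1781]]
garlic 179 0.0713867638076441 [0.5685 0.1725] [np.int64(217), np.int64(234), np.int64(171), np.int64(186)]
saucer [0.52   0.4508] 0.0539 1352 floor 0.0057295892698763905
jar [0.61159205 0.3838028  0.02016982] [0.65598575 0.42959535 0.07569141]
```

```bash
cat >> h.py <<'E'
def go(x,y,z,psi):
    s=manip.observe(); p=np.array(s["eef_pos"]); M=Ro.from_rotvec(s["tcp_rot"]).as_matrix()
    c=np.degrees(np.arctan2(-M[0,1],M[1,1])); a=np.radians(psi)
    T=np.array([[-np.cos(a),-np.sin(a),0],[-np.sin(a),np.cos(a),0],[0,0,-1]])
    d=T.T@(np.array([x,y,z])-p)
    print("at",p.round(4),"psi",c.round(1),"tilt",np.degrees(np.arccos(-M[2,2])).round(2),"| turn az",round(c-psi,1),"then tx,ty,tz mm",(d*1e3).round(1),"len",(np.linalg.norm(d)*1e3).round(),"F",np.round(s["ft_force"],1),"w",round(float(s["gripper_width"]),3),"g",round(float(s["gripper_force"]),1),"t",round(float(s["t"]),1))
E
python3 - <<'E'
from h import *
im=manip.get_image("wrist"); print(np.array(im["hand_eye"]).round(3),im["fx"])
go(.573,.175,.20,2.7)
E
```

```text
[[-0.    -0.96  -0.28   0.072]
 [ 1.    -0.     0.    -0.   ]
 [-0.    -0.28   0.96  -0.131]
 [ 0.     0.     0.     1.   ]] 278.9118516295393
at [0.1618 0.5252 0.2416] psi -17.1 tilt 0.08 | turn az -19.8 then tx,ty,tz mm [-394.3 -369.2   41.6] len 542.0 F [0.2 1.  0.1] w 1.001 g 0.0 t 0.2
```

Request:
send_rows(deltas=[{"az": -6.6},{"az": -6.6},{"az": -6.6},{"tx": -0.033,"ty": -0.031,"tz": 0.0035},{"tx": -0.033,"ty": -0.031,"tz": 0.0035},{"tx": -0.033,"ty": -0.031,"tz": 0.0035},{"tx": -0.033,"ty": -0.031,"tz": 0.0035},{"tx": -0.033,"ty": -0.031,"tz": 0.0035},{"tx": -0.033,"ty": -0.031,"tz": 0.0035},{"tx": -0.033,"ty": -0.031,"tz": 0.0035},{"tx": -0.033,"ty": -0.031,"tz": 0.0035},{"tx": -0.033,"ty": -0.031,"tz": 0.0035},{"tx": -0.033,"ty": -0.031,"tz": 0.0035},{"tx": -0.033,"ty": -0.031,"tz": 0.0035},{"tx": -0.031,"ty": -0.028,"tz": 0.003},{},{}], newtons=20)

```text
$.deltas[0]: bad value
```

```bash
python3 - <<'E'
from h import *
im=manip.get_image("wrist"); P=cloud(im); save(im,"w1.png"); np.savez("w1.npz",f=im["frame"],P=P)
go(.573,.175,.20,2.7)
Z=P[...,2]
for n,(x,y) in dict(gar=(.573,.174),t7=(.646,.222)).items():
    m=(np.hypot(P[...,0]-x,P[...,1]-y)<.04)&(Z>.025); Q=P[m]
    if len(Q): print(n,len(Q),"lo",np.percentile(Q,1,0).round(4),"hi",np.percentile(Q,99,0).round(4))
t=toms(im|{"R":np.eye(3),"t":np.zeros(3)},P) if 0 else None
E
```

```text
at [0.1618 0.5254 0.2418] psi -17.1 tilt 0.06 | turn az -19.8 then tx,ty,tz mm [-394.2 -369.3   41.8] len 542.0 F [ 0.1 -0.   0.3] w 1.003 g 0.0 t 0.2
```

View pics/w1.png

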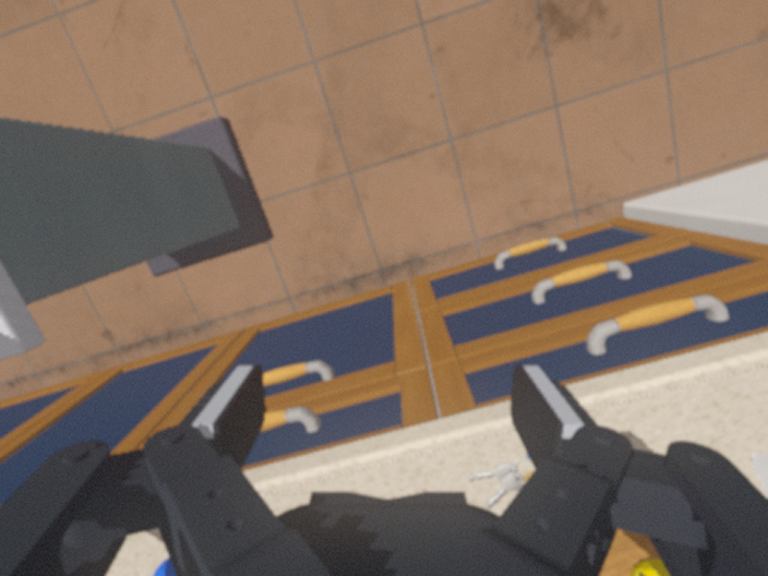

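The wrist view shows the cart and drawers at the start pose, because the move was refused. I'll resend with every field filled in.

Request:
send_rows(deltas=[{"tx": 0,"ty": 0,"tz": 0,"ax": 0,"ay": 0,"az": -6.6,"jaw": 0.085},{"tx": 0,"ty": 0,"tz": 0,"ax": 0,"ay": 0,"az": -6.6,"jaw": 0.085},{"tx": 0,"ty": 0,"tz": 0,"ax": 0,"ay": 0,"az": -6.6,"jaw": 0.085},{"tx": -0.033,"ty": -0.031,"tz": 0.0035,"ax": 0,"ay": 0,"az": 0,"jaw": 0.085},{"tx": -0.033,"ty": -0.031,"tz": 0.0035,"ax": 0,"ay": 0,"az": 0,"jaw": 0.085},{"tx": -0.033,"ty": -0.031,"tz": 0.0035,"ax": 0,"ay": 0,"az": 0,"jaw": 0.085},{"tx": -0.033,"ty": -0.031,"tz": 0.0035,"ax": 0,"ay": 0,"az": 0,"jaw": 0.085},{"tx": -0.033,"ty": -0.031,"tz": 0.0035,"ax": 0,"ay": 0,"az": 0,"jaw": 0.085},{"tx": -0.033,"ty": -0.031,"tz": 0.0035,"ax": 0,"ay": 0,"az": 0,"jaw": 0.085},{"tx": -0.033,"ty": -0.031,"tz": 0.0035,"ax": 0,"ay": 0,"az": 0,"jaw": 0.085},{"tx": -0.033,"ty": -0.031,"tz": 0.0035,"ax": 0,"ay": 0,"az": 0,"jaw": 0.085},{"tx": -0.033,"ty": -0.031,"tz": 0.0035,"ax": 0,"ay": 0,"az": 0,"jaw": 0.085},{"tx": -0.033,"ty": -0.031,"tz": 0.0035,"ax": 0,"ay": 0,"az": 0,"jaw": 0.085},{"tx": -0.033,"ty": -0.031,"tz": 0.0035,"ax": 0,"ay": 0,"az": 0,"jaw": 0.085},{"tx": -0.031,"ty": -0.028,"tz": 0.003,"ax": 0,"ay": 0,"az": 0,"jaw": 0.085},{"tx": 0,"ty": 0,"tz": 0,"ax": 0,"ay": 0,"az": 0,"jaw": 0.085},{"tx": 0,"ty": 0,"tz": 0,"ax": 0,"ay": 0,"az": 0,"jaw": 0.085}], newtons=20)

```text
t: 1.95
eef_pos: [0.5732, 0.1741, 0.2001]
tcp_rot: [0.069, -3.14, 0.001]
ft_force: [-0.6, 0.6, -0.3]
gripper_width: 0.993
gripper_force: 0.0
```

```bash
python3 - <<'E'
from h import *
im=manip.get_image("wrist"); P=cloud(im); save(im,"w2.png"); np.savez("w2.npz",f=im["frame"],P=P)
go(.573,.175,.20,2.7)
Z=P[...,2]
for n,(x,y) in dict(gar=(.573,.174),t7=(.646,.222)).items():
    m=(np.hypot(P[...,0]-x,P[...,1]-y)<.04)&(Z>.025)&(Z<.09); Q=P[m]
    if len(Q): print(n,len(Q),"lo",np.percentile(Q,1,0).round(4),"hi",np.percentile(Q,99,0).round(4))
E
```

```text
at [0.5722 0.1761 0.2004] psi 2.7 tilt 0.09 | turn az -0.0 then tx,ty,tz mm [-0.7 -1.1  0.4] len 1.0 F [-0.7  0.5  0.6] w 1.0 g 0.0 t 2.0
gar 1871 lo [0.544  0.1541 0.0339] hi [0.5933 0.2038 0.0659]
t7 2176 lo [0.6139 0.1974 0.0307] hi [0.666  0.2532 0.061 ]
```

View pics/w2.png

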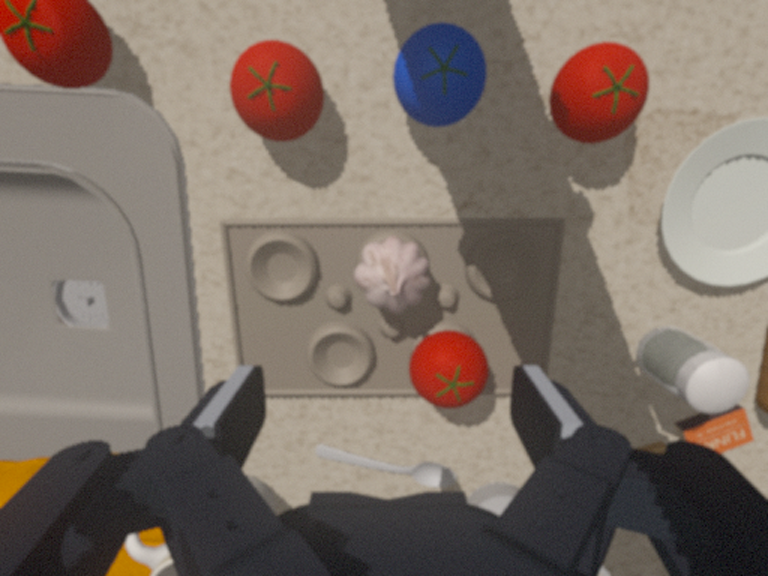

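The wrist view shows the garlic at (392,272), tomato_7 at (449,369), the dimple of pocket_3 at (282,267) and pocket_5 at (341,354). The near tray corners are at (224,222) and (563,219), and the saucer's inner floor is around (745,203). I'll cross-check the tray pose from this view.

```bash
cat >> h.py <<'E'
def wim(im,p=None):
    """wrist image -> same with world R,t"""
    s=manip.observe(); H=np.array(im["hand_eye"]); M=Ro.from_rotvec(s["tcp_rot"]).as_matrix(); p=np.array(s["eef_pos"] if p is None else p)
    Rcw=M@H[:3,:3]; C=M@H[:3,3]+p; return im|{"R":Rcw.T,"t":-Rcw.T@C}
E
python3 - <<'E'
from h import *
s=manip.observe(); print(s["eef_pos"].round(4) if hasattr(s["eef_pos"],"round") else s["eef_pos"])
im=wim(manip.get_image("wrist"),[.5727,.1752,.2002])
f=lambda u,v:((u+.5)/1.5-.5,(v+.5)/1.5-.5)
for n,(u,v,z) in dict(p3=(282,267,.015),p5=(341,354,.015),c_nr=(224,222,.006),c_nl=(563,219,.006),t7=(449,369,.034),gar=(392,272,.033)).items(): print(n,ray(im,*f(u,v),z).round(4))
P=cloud(im); Z=P[...,2]; print("table z",np.nanmedian(Z[20:50,230:250]), "tray z",np.nanmedian(Z[170:190,165:175]))
print(toms(im,P))
E
```

```text
[0.5722 0.1761 0.2004]
p3 [0.5741 0.0937]
p5 [0.6449 0.1405]
c_nr [0.5429 0.0476]
c_nl [0.5279 0.3085]
t7 [0.645  0.2268]
gar [0.5698 0.1784]
table z -0.00029926259289751397 tray z 0.011388374071361784
[[ 4.294e-01 -5.130e-02  4.610e-02  7.200e+01  5.800e+01]
 [ 4.512e-01  9.150e-02  4.620e-02  6.000e+01  6.600e+01]
 [ 4.428e-01  3.098e-01  4.650e-02  6.400e+01  6.500e+01]
 [ 6.468e-01  2.241e-01  5.720e-02  5.200e+01  5.000e+01]]
```

Request:
send_rows(deltas=[{"tx": 0.001,"ty": 0,"tz": 0.04,"ax": 0,"ay": 0,"az": 0,"jaw": 0.085},{"tx": 0,"ty": 0,"tz": 0.045,"ax": 0,"ay": 0,"az": 0,"jaw": 0.085},{"tx": 0,"ty": 0,"tz": 0.04,"ax": 0,"ay": 0,"az": 0,"jaw": 0.085},{"tx": 0,"ty": 0,"tz": 0.03,"ax": 0,"ay": 0,"az": 0,"jaw": 0.085},{"tx": 0,"ty": 0,"tz": 0.018,"ax": 0,"ay": 0,"az": 0,"jaw": 0.085},{"tx": 0,"ty": 0,"tz": 0,"ax": 0,"ay": 0,"az": 0,"jaw": 0.085},{"tx": 0,"ty": 0,"tz": 0,"ax": 0,"ay": 0,"az": 0,"jaw": 0.065},{"tx": 0,"ty": 0,"tz": 0,"ax": 0,"ay": 0,"az": 0,"jaw": 0.06},{"tx": 0,"ty": 0,"tz": 0,"ax": 0,"ay": 0,"az": 0,"jaw": 0.055},{"tx": 0,"ty": 0,"tz": 0,"ax": 0,"ay": 0,"az": 0,"jaw": 0.05},{"tx": 0,"ty": 0,"tz": 0,"ax": 0,"ay": 0,"az": 0,"jaw": 0.05},{"tx": 0,"ty": 0,"tz": 0,"ax": 0,"ay": 0,"az": 0,"jaw": 0.05}], newtons=20)

```text
t: 3.25
eef_pos: [0.5733, 0.1766, 0.0294]
tcp_rot: [-0.074, 3.137, 0.003]
ft_force: [0.1, 2.8, 5.0]
gripper_width: 0.623
gripper_force: 21.0
```

Request:
send_rows(deltas=[{"tx": 0,"ty": 0,"tz": -0.01,"ax": 0,"ay": 0,"az": 0,"jaw": 0.052},{"tx": 0,"ty": 0,"tz": -0.03,"ax": 0,"ay": 0,"az": 0,"jaw": 0.052},{"tx": 0,"ty": 0,"tz": -0.04,"ax": 0,"ay": 0,"az": 0,"jaw": 0.052},{"tx": 0,"ty": 0,"tz": -0.04,"ax": 0,"ay": 0,"az": 0,"jaw": 0.052}])

```text
t: 3.65
eef_pos: [0.5704, 0.1742, 0.1483]
tcp_rot: [0.072, -3.137, 0.003]
ft_force: [1.1, 1.2, 0.1]
gripper_width: 0.63
gripper_force: 21.3
```

```bash
python3 - <<'E'
from h import *
go(.514,.437,.12,2.7)
im=manip.get_image("top"); P=cloud(im); Z=P[...,2]; print(toms(im,P))
s=(np.hypot(P[...,0]-.514,P[...,1]-.437)<.085)&(Z>.009)&(Z<.025); 
print(np.nanpercentile(P[s],[1,99],axis=0).round(4))
E
```

```text
at [0.5704 0.1742 0.1483] psi 2.6 tilt 0.23 | turn az -0.1 then tx,ty,tz mm [ 43.9 265.2  28.3] len 270.0 F [1.1 1.2 0.1] w 0.63 g 21.3 t 3.6
[[ 0.4533  0.0909  0.0487 20.     20.    ]
 [ 0.444   0.3067  0.0485 21.     21.    ]
 [ 0.4376 -0.1713  0.0493 20.     20.    ]
 [ 0.4247 -0.0507  0.0492 21.     20.    ]
 [ 0.4236 -0.2679  0.0492 21.     20.    ]]
[[0.4551 0.3778 0.0092]
 [0.5734 0.5184 0.0246]]
```

Request:
send_rows(deltas=[{"tx": 0.006,"ty": 0.035,"tz": 0,"ax": 0,"ay": 0,"az": 0,"jaw": 0.052},{"tx": 0.007,"ty": 0.042,"tz": 0,"ax": 0,"ay": 0,"az": 0,"jaw": 0.052},{"tx": 0.008,"ty": 0.045,"tz": 0,"ax": 0,"ay": 0,"az": 0,"jaw": 0.052},{"tx": 0.008,"ty": 0.045,"tz": 0.01,"ax": 0,"ay": 0,"az": 0,"jaw": 0.052},{"tx": 0.008,"ty": 0.045,"tz": 0.01,"ax": 0,"ay": 0,"az": 0,"jaw": 0.052},{"tx": 0.004,"ty": 0.035,"tz": 0.01,"ax": 0,"ay": 0,"az": 0,"jaw": 0.052},{"tx": 0.003,"ty": 0.02,"tz": 0.015,"ax": 0,"ay": 0,"az": 0,"jaw": 0.052},{"tx": 0,"ty": 0,"tz": 0.03,"ax": 0,"ay": 0,"az": 0,"jaw": 0.052},{"tx": 0,"ty": 0,"tz": 0.025,"ax": 0,"ay": 0,"az": 0,"jaw": 0.052},{"tx": 0,"ty": 0,"tz": 0.015,"ax": 0,"ay": 0,"az": 0,"jaw": 0.052},{"tx": 0,"ty": 0,"tz": 0,"ax": 0,"ay": 0,"az": 0,"jaw": 0.052},{"tx": 0,"ty": 0,"tz": 0,"ax": 0,"ay": 0,"az": 0,"jaw": 0.052}])

```text
t: 4.9
eef_pos: [0.5158, 0.4398, 0.0333]
tcp_rot: [-0.072, 3.14, -0.0]
ft_force: [0.7, -0.2, 0.3]
gripper_width: 0.63
gripper_force: 21.3
```

```bash
python3 - <<'E'
from h import *
go(.514,.439,.0215,2.7)
im=manip.get_image("top"); P=cloud(im); print(toms(im,P))
im=manip.get_image("wrist"); save(im,"w3.png")
E
```

```text
at [0.5158 0.4398 0.0333] psi 2.6 tilt 0.03 | turn az -0.1 then tx,ty,tz mm [ 1.9 -0.7 11.8] len 12.0 F [ 0.7 -0.2  0.3] w 0.63 g 21.3 t 4.9
[[ 0.6465  0.2216  0.0597 20.     20.    ]
 [ 0.4532  0.0924  0.0489 21.     20.    ]
 [ 0.4455  0.3068  0.0482 21.     20.    ]
 [ 0.4376 -0.1712  0.0496 20.     20.    ]
 [ 0.4247 -0.0507  0.0493 21.     20.    ]
 [ 0.4236 -0.2679  0.0492 21.     20.    ]]
```

View pics/w3.png

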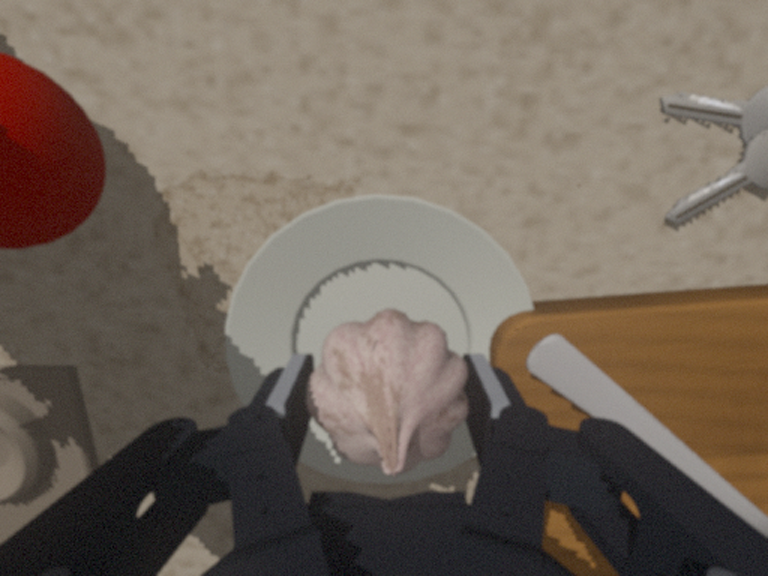

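The garlic is held over the saucer. Its centre is at (388,385), and the saucer's inner ring is centred at about (381,340). Lowering slowly.

Request:
send_rows(deltas=[{"tx": 0.001,"ty": -0.001,"tz": 0.005,"ax": 0,"ay": 0,"az": 0,"jaw": 0.052},{"tx": 0,"ty": 0,"tz": 0.003,"ax": 0,"ay": 0,"az": 0,"jaw": 0.052},{"tx": 0,"ty": 0,"tz": 0.002,"ax": 0,"ay": 0,"az": 0,"jaw": 0.052},{"tx": 0,"ty": 0,"tz": 0,"ax": 0,"ay": 0,"az": 0,"jaw": 0.052},{"tx": 0,"ty": 0,"tz": 0,"ax": 0,"ay": 0,"az": 0,"jaw": 0.052}])

```text
t: 5.5
eef_pos: [0.5146, 0.439, 0.0231]
tcp_rot: [-0.074, 3.14, 0.0]
ft_force: [-0.4, -0.8, 1.0]
gripper_width: 0.631
gripper_force: 21.4
```

Request:
send_rows(deltas=[{"tx": 0,"ty": 0,"tz": 0.001,"ax": 0,"ay": 0,"az": 0,"jaw": 0.052},{"tx": 0,"ty": 0,"tz": 0.001,"ax": 0,"ay": 0,"az": 0,"jaw": 0.052},{"tx": 0,"ty": 0,"tz": 0,"ax": 0,"ay": 0,"az": 0,"jaw": 0.052}])

```text
t: 5.8
eef_pos: [0.5148, 0.439, 0.023]
tcp_rot: [-0.073, 3.14, 0.001]
ft_force: [-2.7, -2.5, 10.1]
gripper_width: 0.631
gripper_force: 21.8
```

Request:
send_rows(deltas=[{"tx": 0,"ty": 0,"tz": -0.001,"ax": 0,"ay": 0,"az": 0,"jaw": 0.054},{"tx": 0,"ty": 0,"tz": 0,"ax": 0,"ay": 0,"az": 0,"jaw": 0.057},{"tx": 0,"ty": 0,"tz": 0,"ax": 0,"ay": 0,"az": 0,"jaw": 0.062},{"tx": 0,"ty": 0,"tz": 0,"ax": 0,"ay": 0,"az": 0,"jaw": 0.07},{"tx": 0,"ty": 0,"tz": 0,"ax": 0,"ay": 0,"az": 0,"jaw": 0.07},{"tx": 0,"ty": 0,"tz": -0.02,"ax": 0,"ay": 0,"az": 0,"jaw": 0.075},{"tx": 0,"ty": 0,"tz": -0.04,"ax": 0,"ay": 0,"az": 0,"jaw": 0.08},{"tx": 0,"ty": 0,"tz": -0.04,"ax": 0,"ay": 0,"az": 6,"jaw": 0.08},{"tx": 0,"ty": 0,"tz": -0.03,"ax": 0,"ay": 0,"az": 8,"jaw": 0.08},{"tx": 0,"ty": 0,"tz": 0,"ax": 0,"ay": 0,"az": 8,"jaw": 0.08},{"tx": 0,"ty": 0,"tz": 0,"ax": 0,"ay": 0,"az": 8,"jaw": 0.08},{"tx": 0,"ty": 0,"tz": 0,"ax": 0,"ay": 0,"az": 0,"jaw": 0.08}])

```text
t: 7.0
eef_pos: [0.5142, 0.4392, 0.1518]
tcp_rot: [0.741, 3.053, -0.0]
ft_force: [-0.3, -0.2, -0.2]
gripper_width: 0.934
gripper_force: 0.0
```

```bash
python3 - <<'E'
from h import *
go(.4445,.3075,.0225,-27.3)
im=manip.get_image("top"); P=cloud(im); Z=P[...,2];print(toms(im,P))
im=manip.get_image("side"); P=cloud(im); Z=P[...,2]; s=(np.hypot(P[...,0]-.514,P[...,1]-.439)<.04)&(Z>.03)&(Z<.1);print("garlic",np.nanmean(P[s],0),np.nanmax(Z[s]))
im=manip.get_image("wrist");print(toms(wim(im),cloud(im)))
E
```

```text
at [0.5142 0.4392 0.1518] psi -27.3 tilt 0.02 | turn az 0.0 then tx,ty,tz mm [   1.5 -149.   129.3] len 197.0 F [-0.3 -0.2 -0.2] w 0.934 g 0.0 t 7.0
[[ 0.6465  0.2216  0.0599 20.     20.    ]
 [ 0.4532  0.0924  0.0491 21.     20.    ]
 [ 0.4455  0.3052  0.0488 20.     20.    ]
 [ 0.4376 -0.1713  0.0494 20.     20.    ]
 [ 0.4247 -0.0507  0.0489 21.     20.    ]
 [ 0.4221 -0.2678  0.0495 21.     21.    ]]
garlic [0.51148296 0.44565816 0.04338729] 0.06420090366800142
[[4.429e-01 3.074e-01 4.610e-02 7.000e+01 6.100e+01]
 [5.217e-01 3.654e-01 2.093e-01 1.400e+01 1.900e+01]]
```

Request:
send_rows(deltas=[{"tx": 0,"ty": -0.03,"tz": 0,"ax": 0,"ay": 0,"az": 0,"jaw": 0.082},{"tx": 0.001,"ty": -0.045,"tz": 0.005,"ax": 0,"ay": 0,"az": 0,"jaw": 0.082},{"tx": 0,"ty": -0.045,"tz": 0.01,"ax": 0,"ay": 0,"az": 0,"jaw": 0.082},{"tx": 0.001,"ty": -0.029,"tz": 0.02,"ax": 0,"ay": 0,"az": 0,"jaw": 0.082},{"tx": 0,"ty": 0,"tz": 0.04,"ax": 0,"ay": 0,"az": 0,"jaw": 0.082},{"tx": 0,"ty": 0,"tz": 0.034,"ax": 0,"ay": 0,"az": 0,"jaw": 0.082},{"tx": 0,"ty": 0,"tz": 0.02,"ax": 0,"ay": 0,"az": 0,"jaw": 0.082},{"tx": 0,"ty": 0,"tz": 0,"ax": 0,"ay": 0,"az": 0,"jaw": 0.075},{"tx": 0,"ty": 0,"tz": 0,"ax": 0,"ay": 0,"az": 0,"jaw": 0.07},{"tx": 0,"ty": 0,"tz": 0,"ax": 0,"ay": 0,"az": 0,"jaw": 0.066},{"tx": 0,"ty": 0,"tz": 0,"ax": 0,"ay": 0,"az": 0,"jaw": 0.063},{"tx": 0,"ty": 0,"tz": 0,"ax": 0,"ay": 0,"az": 0,"jaw": 0.0615},{"tx": 0,"ty": 0,"tz": 0,"ax": 0,"ay": 0,"az": 0,"jaw": 0.0615}])

```text
t: 8.45
eef_pos: [0.445, 0.3085, 0.0238]
tcp_rot: [0.741, 3.051, 0.004]
ft_force: [0.1, 0.1, -0.1]
gripper_width: 0.72
gripper_force: 0.4
```

Request:
send_rows(deltas=[{"tx": 0,"ty": 0,"tz": 0,"ax": 0,"ay": 0,"az": 0,"jaw": 0.061},{"tx": 0,"ty": 0,"tz": 0,"ax": 0,"ay": 0,"az": 0,"jaw": 0.0605},{"tx": 0,"ty": 0,"tz": 0,"ax": 0,"ay": 0,"az": 0,"jaw": 0.0605}])

```text
t: 8.75
eef_pos: [0.4446, 0.3082, 0.0234]
tcp_rot: [0.741, 3.052, 0.002]
ft_force: [1.3, 1.4, 3.6]
gripper_width: 0.709
gripper_force: 3.7
```

Request:
send_rows(deltas=[{"tx": 0,"ty": 0,"tz": 0,"ax": 0,"ay": 0,"az": 0,"jaw": 0.06},{"tx": 0,"ty": 0,"tz": 0,"ax": 0,"ay": 0,"az": 0,"jaw": 0.06},{"tx": 0,"ty": 0,"tz": -0.01,"ax": 0,"ay": 0,"az": 0,"jaw": 0.06},{"tx": 0,"ty": 0,"tz": -0.025,"ax": 0,"ay": 0,"az": 0,"jaw": 0.06},{"tx": 0,"ty": 0,"tz": -0.035,"ax": 0,"ay": 0,"az": 0,"jaw": 0.06},{"tx": 0,"ty": 0,"tz": -0.01,"ax": 0,"ay": 0,"az": 0,"jaw": 0.06}])

```text
t: 9.35
eef_pos: [0.4459, 0.3081, 0.1059]
tcp_rot: [0.742, 3.049, 0.005]
ft_force: [0.3, 1.0, -1.1]
gripper_width: 0.699
gripper_force: 9.7
```

```bash
python3 - <<'E'
from h import *
go(.5678,.2634,.10,-27.3)
E
```

```text
at [0.4459 0.3081 0.1059] psi -27.3 tilt 0.28 | turn az -0.0 then tx,ty,tz mm [-128.9   16.2    5.9] len 130.0 F [ 0.3  1.  -1.1] w 0.699 g 9.7 t 9.3
```

Request:
send_rows(deltas=[{"tx": -0.025,"ty": 0.003,"tz": 0,"ax": 0,"ay": 0,"az": 0,"jaw": 0.06},{"tx": -0.035,"ty": 0.004,"tz": 0.002,"ax": 0,"ay": 0,"az": 0,"jaw": 0.06},{"tx": -0.035,"ty": 0.005,"tz": 0.004,"ax": 0,"ay": 0,"az": 0,"jaw": 0.06},{"tx": -0.024,"ty": 0.003,"tz": 0,"ax": 0,"ay": 0,"az": 0,"jaw": 0.06},{"tx": -0.01,"ty": 0.001,"tz": 0.015,"ax": 0,"ay": 0,"az": 0,"jaw": 0.06},{"tx": 0,"ty": 0,"tz": 0.015,"ax": 0,"ay": 0,"az": 0,"jaw": 0.06},{"tx": 0,"ty": 0,"tz": 0,"ax": 0,"ay": 0,"az": 0,"jaw": 0.06},{"tx": 0,"ty": 0,"tz": 0,"ax": 0,"ay": 0,"az": 0,"jaw": 0.06}])

```text
t: 10.15
eef_pos: [0.5631, 0.2639, 0.0651]
tcp_rot: [-0.737, -3.049, 0.002]
ft_force: [0.0, -0.1, -0.8]
gripper_width: 0.702
gripper_force: 9.7
```

```bash
python3 - <<'E'
from h import *
go(.5678,.2634,.0352,-27.3)
im=manip.get_image("wrist"); save(im,"w4.png"); 
f=lambda u,v:((u+.5)/1.5-.5,(v+.5)/1.5-.5)
w=wim(im); P=cloud(im); np.savez("w4.npz",f=im["frame"],P=P,R=w["R"],t=w["t"],k=[im["fx"],im["fy"],im["cx"],im["cy"]]); print(toms(w,P))
E
```

```text
at [0.5631 0.2639 0.0651] psi -27.2 tilt 0.27 | turn az 0.1 then tx,ty,tz mm [-4.4  1.7 29.9] len 30.0 F [ 0.  -0.1 -0.8] w 0.702 g 9.7 t 10.2
[[4.661e-01 9.820e-02 2.050e-02 1.000e+01 4.400e+01]
 [5.696e-01 2.608e-01 8.800e-02 1.190e+02 1.360e+02]]
```

View pics/w4.png

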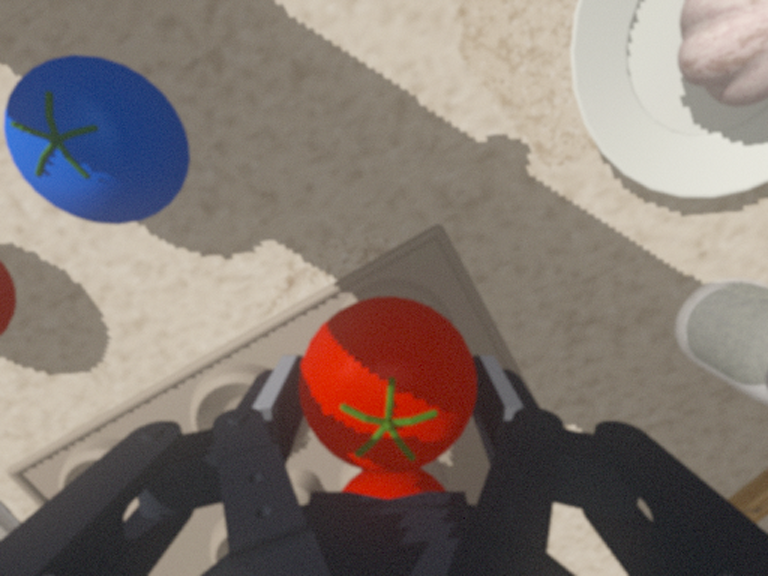

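The held tomato is centred at about (389,380). The tray's near-left corner is at (440,228) and its near-right corner at (12,470). I'll use these to refine the tray pose from close range.

```bash
python3 - <<'E'
from h import *
d=np.load("w4.npz"); fx,fy,cx,cy=d["k"]; im=dict(R=d["R"],t=d["t"],fx=fx,fy=fy,cx=cx,cy=cy)
f=lambda u,v:((u+.5)/1.5-.5,(v+.5)/1.5-.5)
for n,(u,v,z) in dict(c_nl=(440,228,.007),c_nr=(12,470,.007),tomheld=(389,383,.0645)).items():
    u_,v_=f(u,v); print(n,ray(im,u_,v_,z).round(4), "depthpt",d["P"][int(v_),int(u_)].round(4))
E
```

```text
c_nl [0.5321 0.3068] depthpt [0.5312 0.3068 0.0096]
c_nr [0.5443 0.0456] depthpt [0.5436 0.0469 0.0084]
tomheld [0.5637 0.2645] depthpt [0.5512 0.2707 0.0907]
```

Request:
send_rows(deltas=[{"tx": -0.0045,"ty": 0.002,"tz": 0.01,"ax": 0,"ay": 0,"az": 0,"jaw": 0.06},{"tx": 0,"ty": 0,"tz": 0.01,"ax": 0,"ay": 0,"az": 0,"jaw": 0.06},{"tx": 0,"ty": 0,"tz": 0.005,"ax": 0,"ay": 0,"az": 0,"jaw": 0.06},{"tx": 0,"ty": 0,"tz": 0.002,"ax": 0,"ay": 0,"az": 0,"jaw": 0.06},{"tx": 0,"ty": 0,"tz": 0,"ax": 0,"ay": 0,"az": 0,"jaw": 0.06},{"tx": 0,"ty": 0,"tz": 0,"ax": 0,"ay": 0,"az": 0,"jaw": 0.06}])

```text
t: 10.8
eef_pos: [0.5712, 0.2623, 0.04]
tcp_rot: [0.742, 3.052, 0.0]
ft_force: [0.5, 0.5, -1.0]
gripper_width: 0.703
gripper_force: 9.7
```

Request:
send_rows(deltas=[{"tx": 0,"ty": 0,"tz": 0.002,"ax": 0,"ay": 0,"az": 0,"jaw": 0.06},{"tx": 0,"ty": 0,"tz": 0.0015,"ax": 0,"ay": 0,"az": 0,"jaw": 0.06},{"tx": 0,"ty": 0,"tz": 0.001,"ax": 0,"ay": 0,"az": 0,"jaw": 0.06},{"tx": 0,"ty": 0,"tz": 0,"ax": 0,"ay": 0,"az": 0,"jaw": 0.06}])

```text
t: 11.2
eef_pos: [0.5707, 0.2629, 0.0358]
tcp_rot: [-0.741, -3.052, -0.001]
ft_force: [-1.7, -0.0, 3.0]
gripper_width: 0.703
gripper_force: 9.9
```

Request:
send_rows(deltas=[{"tx": 0,"ty": 0,"tz": 0,"ax": 0,"ay": 0,"az": 0,"jaw": 0.061},{"tx": 0,"ty": 0,"tz": 0,"ax": 0,"ay": 0,"az": 0,"jaw": 0.063},{"tx": 0,"ty": 0,"tz": 0,"ax": 0,"ay": 0,"az": 0,"jaw": 0.067},{"tx": 0,"ty": 0,"tz": 0,"ax": 0,"ay": 0,"az": 0,"jaw": 0.072},{"tx": 0,"ty": 0,"tz": 0,"ax": 0,"ay": 0,"az": 0,"jaw": 0.074},{"tx": 0,"ty": 0,"tz": -0.01,"ax": 0,"ay": 0,"az": 0,"jaw": 0.076},{"tx": 0,"ty": 0,"tz": -0.03,"ax": 0,"ay": 0,"az": 0,"jaw": 0.08},{"tx": 0,"ty": 0,"tz": -0.04,"ax": 0,"ay": 0,"az": 0,"jaw": 0.082},{"tx": 0.003,"ty": -0.025,"tz": -0.01,"ax": 0,"ay": 0,"az": 0,"jaw": 0.082},{"tx": 0.005,"ty": -0.04,"tz": 0,"ax": 0,"ay": 0,"az": 0,"jaw": 0.082},{"tx": 0.006,"ty": -0.045,"tz": 0,"ax": 0,"ay": 0,"az": 0,"jaw": 0.082},{"tx": 0.006,"ty": -0.045,"tz": 0,"ax": 0,"ay": 0,"az": 0,"jaw": 0.082},{"tx": 0.004,"ty": -0.035,"tz": 0,"ax": 0,"ay": 0,"az": 0,"jaw": 0.082},{"tx": 0.002,"ty": -0.015,"tz": 0,"ax": 0,"ay": 0,"az": 0,"jaw": 0.082},{"tx": 0,"ty": 0,"tz": 0,"ax": 0,"ay": 0,"az": 0,"jaw": 0.082}])

```text
t: 12.7
eef_pos: [0.4534, 0.0904, 0.1261]
tcp_rot: [0.747, 3.051, 0.001]
ft_force: [0.3, 0.2, 0.1]
gripper_width: 0.959
gripper_force: 0.0
```

```bash
cat > look.py <<'E'
from h import *
import sys
go(*map(float,sys.argv[1:5]))
if len(sys.argv)>5:
    im=manip.get_image("top"); P=cloud(im); print(toms(im,P)[:,:3])
    im=manip.get_image("wrist");print("wrist",toms(wim(im),cloud(im)))
E
python3 look.py .4525 .0918 .0225 -27.3 1
```

```text
at [0.4534 0.0904 0.1261] psi -27.5 tilt 0.06 | turn az -0.2 then tx,ty,tz mm [  1.5   0.8 103.6] len 104.0 F [0.3 0.2 0.1] w 0.959 g 0.0 t 12.7
[[ 0.6465  0.2216  0.0598]
 [ 0.569   0.2618  0.0597]
 [ 0.4376 -0.1714  0.049 ]
 [ 0.4247 -0.0507  0.0487]
 [ 0.4221 -0.268   0.0487]]
wrist [[ 4.531e-01  9.490e-02  4.620e-02  6.800e+01  6.700e+01]
 [ 5.665e-01  2.572e-01  5.620e-02  5.800e+01  7.100e+01]
 [ 4.252e-01 -4.980e-02  4.600e-02  7.200e+01  6.300e+01]
 [ 4.451e-01 -1.630e-01  4.480e-02  5.100e+01  6.200e+01]
 [ 6.445e-01  2.323e-01  5.680e-02  6.700e+01  5.200e+01]]
```

Request:
send_rows(deltas=[{"tx": 0.001,"ty": 0.001,"tz": 0.035,"ax": 0,"ay": 0,"az": 0,"jaw": 0.082},{"tx": 0,"ty": 0,"tz": 0.04,"ax": 0,"ay": 0,"az": 0,"jaw": 0.082},{"tx": 0,"ty": 0,"tz": 0.028,"ax": 0,"ay": 0,"az": 0,"jaw": 0.08},{"tx": 0,"ty": 0,"tz": 0,"ax": 0,"ay": 0,"az": 0,"jaw": 0.074},{"tx": 0,"ty": 0,"tz": 0,"ax": 0,"ay": 0,"az": 0,"jaw": 0.068},{"tx": 0,"ty": 0,"tz": 0,"ax": 0,"ay": 0,"az": 0,"jaw": 0.064},{"tx": 0,"ty": 0,"tz": 0,"ax": 0,"ay": 0,"az": 0,"jaw": 0.062},{"tx": 0,"ty": 0,"tz": 0,"ax": 0,"ay": 0,"az": 0,"jaw": 0.061},{"tx": 0,"ty": 0,"tz": 0,"ax": 0,"ay": 0,"az": 0,"jaw": 0.0605},{"tx": 0,"ty": 0,"tz": 0,"ax": 0,"ay": 0,"az": 0,"jaw": 0.06},{"tx": 0,"ty": 0,"tz": 0,"ax": 0,"ay": 0,"az": 0,"jaw": 0.06}])

```text
t: 13.9
eef_pos: [0.4548, 0.094, 0.0237]
tcp_rot: [0.741, 3.05, 0.003]
ft_force: [-1.3, -0.4, 6.7]
gripper_width: 0.704
gripper_force: 9.7
```

```bash
python3 look.py .6517 .1359 .065 -27.3
```

```text
at [0.4548 0.094  0.0237] psi -27.3 tilt 0.19 | turn az -0.0 then tx,ty,tz mm [-155.7  127.6  -41.3] len 205.0 F [-1.3 -0.4  6.7] w 0.704 g 9.7 t 13.9
```

Request:
send_rows(deltas=[{"tx": 0,"ty": 0,"tz": -0.01,"ax": 0,"ay": 0,"az": 0,"jaw": 0.06},{"tx": 0,"ty": 0,"tz": -0.03,"ax": 0,"ay": 0,"az": 0,"jaw": 0.06},{"tx": 0,"ty": 0,"tz": -0.04,"ax": 0,"ay": 0,"az": 0,"jaw": 0.06},{"tx": -0.016,"ty": 0.013,"tz": -0.01,"ax": 0,"ay": 0,"az": 0,"jaw": 0.06},{"tx": -0.03,"ty": 0.025,"tz": 0,"ax": 0,"ay": 0,"az": 0,"jaw": 0.06},{"tx": -0.035,"ty": 0.028,"tz": 0,"ax": 0,"ay": 0,"az": 0,"jaw": 0.06},{"tx": -0.035,"ty": 0.028,"tz": 0,"ax": 0,"ay": 0,"az": 0,"jaw": 0.06},{"tx": -0.025,"ty": 0.021,"tz": 0.01,"ax": 0,"ay": 0,"az": 0,"jaw": 0.06},{"tx": -0.015,"ty": 0.012,"tz": 0.015,"ax": 0,"ay": 0,"az": 0,"jaw": 0.06},{"tx": 0,"ty": 0,"tz": 0.015,"ax": 0,"ay": 0,"az": 0,"jaw": 0.06},{"tx": 0,"ty": 0,"tz": 0,"ax": 0,"ay": 0,"az": 0,"jaw": 0.06},{"tx": 0,"ty": 0,"tz": 0,"ax": 0,"ay": 0,"az": 0,"jaw": 0.06}])

```text
t: 15.1
eef_pos: [0.6485, 0.1343, 0.0719]
tcp_rot: [-0.742, -3.05, 0.002]
ft_force: [0.3, -0.4, -1.1]
gripper_width: 0.704
gripper_force: 9.8
```

```bash
python3 look.py .6517 .1359 .0355 -27.3 1
```

```text
at [0.6485 0.1343 0.0719] psi -27.3 tilt 0.17 | turn az -0.0 then tx,ty,tz mm [-2.1  2.9 36.4] len 37.0 F [ 0.3 -0.4 -1.1] w 0.704 g 9.8 t 15.1
[[ 0.6462  0.2365  0.0608]
 [ 0.569   0.2603  0.0598]
 [ 0.4376 -0.1713  0.0493]
 [ 0.4247 -0.0506  0.0497]
 [ 0.4221 -0.268   0.0487]]
wrist [[5.846e-01 2.610e-01 5.740e-02 1.250e+02 6.300e+01]
 [6.471e-01 2.268e-01 5.770e-02 1.090e+02 1.020e+02]
 [6.491e-01 1.344e-01 9.500e-02 1.190e+02 1.160e+02]]
```

Request:
send_rows(deltas=[{"tx": -0.0015,"ty": 0.002,"tz": 0.015,"ax": 0,"ay": 0,"az": 0,"jaw": 0.06},{"tx": 0,"ty": 0,"tz": 0.01,"ax": 0,"ay": 0,"az": 0,"jaw": 0.06},{"tx": 0,"ty": 0,"tz": 0.005,"ax": 0,"ay": 0,"az": 0,"jaw": 0.06},{"tx": 0,"ty": 0,"tz": 0.002,"ax": 0,"ay": 0,"az": 0,"jaw": 0.06},{"tx": 0,"ty": 0,"tz": 0,"ax": 0,"ay": 0,"az": 0,"jaw": 0.06},{"tx": 0,"ty": 0,"tz": 0.001,"ax": 0,"ay": 0,"az": 0,"jaw": 0.06},{"tx": 0,"ty": 0,"tz": 0,"ax": 0,"ay": 0,"az": 0,"jaw": 0.06}])

```text
t: 15.9
eef_pos: [0.6529, 0.1358, 0.0396]
tcp_rot: [0.742, 3.052, 0.0]
ft_force: [0.6, -0.6, -1.3]
gripper_width: 0.705
gripper_force: 9.8
```

Request:
send_rows(deltas=[{"tx": 0,"ty": 0,"tz": 0.002,"ax": 0,"ay": 0,"az": 0,"jaw": 0.06},{"tx": 0,"ty": 0,"tz": 0.0015,"ax": 0,"ay": 0,"az": 0,"jaw": 0.06},{"tx": 0,"ty": 0,"tz": 0.001,"ax": 0,"ay": 0,"az": 0,"jaw": 0.06},{"tx": 0,"ty": 0,"tz": 0,"ax": 0,"ay": 0,"az": 0,"jaw": 0.06}])

```text
t: 16.3
eef_pos: [0.6524, 0.1361, 0.0354]
tcp_rot: [-0.741, -3.052, -0.001]
ft_force: [-2.1, 1.4, 3.4]
gripper_width: 0.703
gripper_force: 10.0
```

Request:
send_rows(deltas=[{"tx": 0,"ty": 0,"tz": 0,"ax": 0,"ay": 0,"az": 0,"jaw": 0.061},{"tx": 0,"ty": 0,"tz": 0,"ax": 0,"ay": 0,"az": 0,"jaw": 0.063},{"tx": 0,"ty": 0,"tz": 0,"ax": 0,"ay": 0,"az": 0,"jaw": 0.067},{"tx": 0,"ty": 0,"tz": 0,"ax": 0,"ay": 0,"az": 0,"jaw": 0.072},{"tx": 0,"ty": 0,"tz": 0,"ax": 0,"ay": 0,"az": 0,"jaw": 0.074},{"tx": 0,"ty": 0,"tz": -0.01,"ax": 0,"ay": 0,"az": 0,"jaw": 0.076},{"tx": 0,"ty": 0,"tz": -0.03,"ax": 0,"ay": 0,"az": 0,"jaw": 0.08},{"tx": 0,"ty": 0,"tz": -0.04,"ax": 0,"ay": 0,"az": 0,"jaw": 0.082},{"tx": 0.01,"ty": -0.022,"tz": -0.01,"ax": 0,"ay": 0,"az": 0,"jaw": 0.082},{"tx": 0.017,"ty": -0.04,"tz": 0,"ax": 0,"ay": 0,"az": 0,"jaw": 0.082},{"tx": 0.019,"ty": -0.044,"tz": 0,"ax": 0,"ay": 0,"az": 0,"jaw": 0.082},{"tx": 0.019,"ty": -0.044,"tz": 0,"ax": 0,"ay": 0,"az": 0,"jaw": 0.082},{"tx": 0.019,"ty": -0.044,"tz": 0,"ax": 0,"ay": 0,"az": 0,"jaw": 0.082},{"tx": 0.017,"ty": -0.04,"tz": 0,"ax": 0,"ay": 0,"az": 0,"jaw": 0.082},{"tx": 0.011,"ty": -0.025,"tz": 0,"ax": 0,"ay": 0,"az": 0,"jaw": 0.082},{"tx": 0.005,"ty": -0.011,"tz": 0,"ax": 0,"ay": 0,"az": 0,"jaw": 0.082},{"tx": 0,"ty": 0,"tz": 0,"ax": 0,"ay": 0,"az": 0,"jaw": 0.082}])

```text
t: 18.0
eef_pos: [0.4245, -0.0511, 0.1255]
tcp_rot: [0.745, 3.051, 0.002]
ft_force: [0.3, 0.0, 0.6]
gripper_width: 0.959
gripper_force: 0.0
```

```bash
python3 look.py .4253 -.0502 .0225 -27.3 1
```

```text
at [ 0.4245 -0.0511  0.1255] psi -27.5 tilt 0.09 | turn az -0.2 then tx,ty,tz mm [ -0.3   1.2 103. ] len 103.0 F [0.3 0.  0.6] w 0.959 g 0.0 t 18.0
[[ 0.6465  0.2216  0.0597]
 [ 0.6502  0.1347  0.0601]
 [ 0.569   0.2617  0.06  ]
 [ 0.4236 -0.2679  0.0493]]
wrist [[ 4.255e-01 -4.790e-02  4.610e-02  6.800e+01  6.700e+01]
 [ 4.286e-01 -1.747e-01  4.440e-02  4.900e+01  4.700e+01]
 [ 4.175e-01 -2.647e-01  4.490e-02  7.400e+01  4.700e+01]
 [ 6.594e-01  1.231e-01  3.500e-02  1.200e+01  4.500e+01]]
```

Request:
send_rows(deltas=[{"tx": 0,"ty": 0.001,"tz": 0.035,"ax": 0,"ay": 0,"az": 0,"jaw": 0.082},{"tx": 0,"ty": 0,"tz": 0.04,"ax": 0,"ay": 0,"az": 0,"jaw": 0.082},{"tx": 0,"ty": 0,"tz": 0.027,"ax": 0,"ay": 0,"az": 0,"jaw": 0.08},{"tx": 0,"ty": 0,"tz": 0,"ax": 0,"ay": 0,"az": 0,"jaw": 0.074},{"tx": 0,"ty": 0,"tz": 0,"ax": 0,"ay": 0,"az": 0,"jaw": 0.068},{"tx": 0,"ty": 0,"tz": 0,"ax": 0,"ay": 0,"az": 0,"jaw": 0.064},{"tx": 0,"ty": 0,"tz": 0,"ax": 0,"ay": 0,"az": 0,"jaw": 0.062},{"tx": 0,"ty": 0,"tz": 0,"ax": 0,"ay": 0,"az": 0,"jaw": 0.061},{"tx": 0,"ty": 0,"tz": 0,"ax": 0,"ay": 0,"az": 0,"jaw": 0.0605},{"tx": 0,"ty": 0,"tz": 0,"ax": 0,"ay": 0,"az": 0,"jaw": 0.06},{"tx": 0,"ty": 0,"tz": 0,"ax": 0,"ay": 0,"az": 0,"jaw": 0.06},{"tx": 0,"ty": 0,"tz": -0.01,"ax": 0,"ay": 0,"az": 0,"jaw": 0.06},{"tx": 0,"ty": 0,"tz": -0.03,"ax": 0,"ay": 0,"az": 0,"jaw": 0.06},{"tx": 0,"ty": 0,"tz": -0.04,"ax": 0,"ay": 0,"az": 0,"jaw": 0.06},{"tx": 0,"ty": 0,"tz": -0.01,"ax": 0,"ay": 0,"az": 0,"jaw": 0.06}])

```text
t: 19.6
eef_pos: [0.4279, -0.0503, 0.1168]
tcp_rot: [0.741, 3.045, 0.003]
ft_force: [1.9, -0.7, 0.5]
gripper_width: 0.699
gripper_force: 0.0
```

```bash
python3 look.py .5743 .1757 .068 -27.3
```

```text
at [ 0.4279 -0.0503  0.1168] psi -27.3 tilt 0.44 | turn az -0.0 then tx,ty,tz mm [-26.4 268.   48.8] len 274.0 F [ 1.9 -0.7  0.5] w 0.699 g 0.0 t 19.6
```

```bash
python3 look.py .5743 .1757 .068 -27.3 1; python3 - <<'E'
from h import *
im=manip.get_image("wrist"); save(im,"w5.png",1.2)
E
```

```text
at [ 0.4279 -0.0503  0.1168] psi -27.3 tilt 0.44 | turn az -0.0 then tx,ty,tz mm [-26.4 268.   48.8] len 274.0 F [ 1.9 -0.7  0.5] w 0.699 g 0.0 t 19.6
[[ 0.6465  0.2216  0.0598]
 [ 0.6503  0.1347  0.0597]
 [ 0.569   0.2618  0.0597]
 [ 0.4236 -0.2679  0.0492]]
wrist [[ 4.221e-01 -4.920e-02  4.450e-02  7.200e+01  7.000e+01]
 [ 4.298e-01 -1.706e-01  4.450e-02  6.100e+01  5.400e+01]
 [ 4.200e-01 -2.698e-01  4.420e-02  7.500e+01  6.300e+01]
 [ 6.617e-01  1.238e-01  2.650e-02  6.000e+00  3.200e+01]]
```

View pics/w5.png

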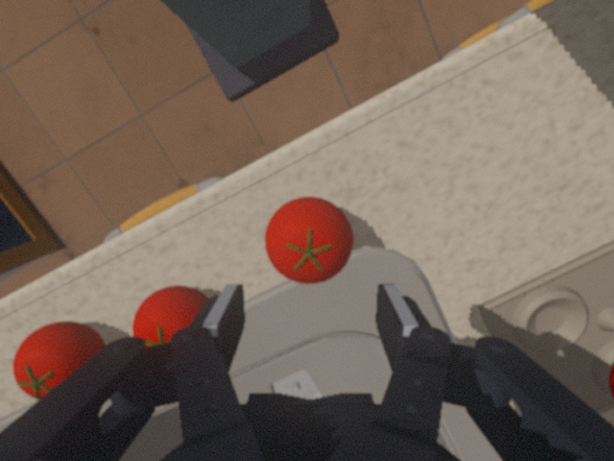

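The view shows the tomato still standing at (308,240) under the open jaws, so the grip slipped before the lift and it moved little. I'll retry with a check before lifting.

Request:
send_rows(deltas=[{"tx": 0.002,"ty": 0,"tz": 0,"ax": 0,"ay": 0,"az": 0,"jaw": 0.082},{"tx": 0,"ty": 0,"tz": 0,"ax": 0,"ay": 0,"az": 0,"jaw": 0.082},{"tx": 0,"ty": 0,"tz": 0,"ax": 0,"ay": 0,"az": 0,"jaw": 0.082}])

```text
t: 20.05
eef_pos: [0.4223, -0.0485, 0.1117]
tcp_rot: [-0.741, -3.05, 0.001]
ft_force: [-0.2, -0.5, -0.7]
gripper_width: 0.959
gripper_force: 0.0
```

```bash
python3 look.py .4228 -.0497 .0215 -27.3 1; python3 - <<'E'
from h import *
im=manip.get_image("side"); print(toms(im,cloud(im)))
E
```

```text
at [ 0.4223 -0.0485  0.1117] psi -27.3 tilt 0.15 | turn az -0.0 then tx,ty,tz mm [-0.9 -0.8 90.2] len 90.0 F [-0.2 -0.5 -0.7] w 0.959 g 0.0 t 20.1
[[ 0.6464  0.2215  0.0604]
 [ 0.6502  0.1347  0.0603]
 [ 0.5675  0.2617  0.0602]
 [ 0.4206 -0.2679  0.0491]]
wrist [[ 4.241e-01 -4.950e-02  4.650e-02  7.200e+01  7.000e+01]
 [ 4.231e-01 -1.758e-01  4.370e-02  4.500e+01  4.000e+01]
 [ 4.164e-01 -2.665e-01  4.480e-02  7.700e+01  4.900e+01]]
[[ 0.4372 -0.169   0.0495 16.     16.    ]
 [ 0.4227 -0.0482  0.0507 17.     16.    ]
 [ 0.6487  0.1817  0.0614 30.     38.    ]
 [ 0.5708  0.2665  0.0616 20.     18.    ]]
```

Request:
send_rows(deltas=[{"tx": -0.001,"ty": 0,"tz": 0.035,"ax": 0,"ay": 0,"az": 0,"jaw": 0.082},{"tx": 0,"ty": 0,"tz": 0.035,"ax": 0,"ay": 0,"az": 0,"jaw": 0.082},{"tx": 0,"ty": 0,"tz": 0.021,"ax": 0,"ay": 0,"az": 0,"jaw": 0.08},{"tx": 0,"ty": 0,"tz": 0,"ax": 0,"ay": 0,"az": 0,"jaw": 0.074},{"tx": 0,"ty": 0,"tz": 0,"ax": 0,"ay": 0,"az": 0,"jaw": 0.068},{"tx": 0,"ty": 0,"tz": 0,"ax": 0,"ay": 0,"az": 0,"jaw": 0.064},{"tx": 0,"ty": 0,"tz": 0,"ax": 0,"ay": 0,"az": 0,"jaw": 0.062},{"tx": 0,"ty": 0,"tz": 0,"ax": 0,"ay": 0,"az": 0,"jaw": 0.061},{"tx": 0,"ty": 0,"tz": 0,"ax": 0,"ay": 0,"az": 0,"jaw": 0.0605},{"tx": 0,"ty": 0,"tz": 0,"ax": 0,"ay": 0,"az": 0,"jaw": 0.06},{"tx": 0,"ty": 0,"tz": 0,"ax": 0,"ay": 0,"az": 0,"jaw": 0.06},{"tx": 0,"ty": 0,"tz": 0,"ax": 0,"ay": 0,"az": 0,"jaw": 0.06}])

```text
t: 21.4
eef_pos: [0.4243, -0.049, 0.0218]
tcp_rot: [0.742, 3.053, 0.0]
ft_force: [0.8, 0.5, -0.4]
gripper_width: 0.701
gripper_force: 0.0
```

Request:
send_rows(deltas=[{"tx": 0,"ty": 0,"tz": 0,"ax": 0,"ay": 0,"az": 0,"jaw": 0.0595},{"tx": 0,"ty": 0,"tz": 0,"ax": 0,"ay": 0,"az": 0,"jaw": 0.059},{"tx": 0,"ty": 0,"tz": 0,"ax": 0,"ay": 0,"az": 0,"jaw": 0.059}])

```text
t: 21.7
eef_pos: [0.4243, -0.0489, 0.022]
tcp_rot: [-0.742, -3.053, -0.0]
ft_force: [-1.3, 0.1, 4.1]
gripper_width: 0.699
gripper_force: 19.0
```

Request:
send_rows(deltas=[{"tx": 0,"ty": 0,"tz": 0,"ax": 0,"ay": 0,"az": 0,"jaw": 0.0594},{"tx": 0,"ty": 0,"tz": 0,"ax": 0,"ay": 0,"az": 0,"jaw": 0.0594},{"tx": 0,"ty": 0,"tz": -0.005,"ax": 0,"ay": 0,"az": 0,"jaw": 0.0594}])

```text
t: 22.0
eef_pos: [0.4235, -0.0491, 0.0263]
tcp_rot: [-0.742, -3.051, 0.001]
ft_force: [-0.7, -0.5, -1.8]
gripper_width: 0.693
gripper_force: 14.8
```

Request:
send_rows(deltas=[{"tx": 0,"ty": 0,"tz": -0.025,"ax": 0,"ay": 0,"az": 0,"jaw": 0.0594},{"tx": 0,"ty": 0,"tz": -0.035,"ax": 0,"ay": 0,"az": 0,"jaw": 0.0594},{"tx": -0.002,"ty": 0.02,"tz": -0.025,"ax": 0,"ay": 0,"az": 0,"jaw": 0.0594},{"tx": -0.005,"ty": 0.04,"tz": 0,"ax": 0,"ay": 0,"az": 0,"jaw": 0.0594},{"tx": -0.005,"ty": 0.044,"tz": 0,"ax": 0,"ay": 0,"az": 0,"jaw": 0.0594},{"tx": -0.005,"ty": 0.044,"tz": 0,"ax": 0,"ay": 0,"az": 0,"jaw": 0.0594},{"tx": -0.005,"ty": 0.044,"tz": 0,"ax": 0,"ay": 0,"az": 0,"jaw": 0.0594},{"tx": -0.005,"ty": 0.04,"tz": 0,"ax": 0,"ay": 0,"az": 0,"jaw": 0.0594},{"tx": -0.003,"ty": 0.025,"tz": 0,"ax": 0,"ay": 0,"az": 0,"jaw": 0.0594},{"tx": -0.001,"ty": 0.012,"tz": 0.01,"ax": 0,"ay": 0,"az": 0,"jaw": 0.0594},{"tx": 0,"ty": 0,"tz": 0.015,"ax": 0,"ay": 0,"az": 0,"jaw": 0.0594},{"tx": 0,"ty": 0,"tz": 0.01,"ax": 0,"ay": 0,"az": 0,"jaw": 0.0594},{"tx": 0,"ty": 0,"tz": 0,"ax": 0,"ay": 0,"az": 0,"jaw": 0.0594},{"tx": 0,"ty": 0,"tz": 0,"ax": 0,"ay": 0,"az": 0,"jaw": 0.0594}])

```text
t: 23.4
eef_pos: [0.5748, 0.1743, 0.0765]
tcp_rot: [-0.744, -3.051, 0.002]
ft_force: [-0.1, -0.7, -0.6]
gripper_width: 0.697
gripper_force: 14.8
```

```bash
python3 look.py .5743 .1757 .0335 -27.3 1
```

```text
at [0.5748 0.1743 0.0765] psi -27.4 tilt 0.08 | turn az -0.1 then tx,ty,tz mm [ 1.1  1.  43. ] len 43.0 F [-0.1 -0.7 -0.6] w 0.697 g 14.8 t 23.4
[[ 0.6502  0.1286  0.0607]
 [ 0.4376 -0.1713  0.0493]
 [ 0.4221 -0.2677  0.0498]]
wrist [[5.697e-01 2.663e-01 5.800e-02 1.050e+02 1.000e+02]
 [5.812e-01 1.717e-01 1.010e-01 1.210e+02 1.330e+02]
 [6.395e-01 2.358e-01 5.620e-02 7.400e+01 5.300e+01]]
```

Request:
send_rows(deltas=[{"tx": 0.001,"ty": 0.001,"tz": 0.015,"ax": 0,"ay": 0,"az": 0,"jaw": 0.0594},{"tx": 0,"ty": 0,"tz": 0.012,"ax": 0,"ay": 0,"az": 0,"jaw": 0.0594},{"tx": 0,"ty": 0,"tz": 0.007,"ax": 0,"ay": 0,"az": 0,"jaw": 0.0594},{"tx": 0,"ty": 0,"tz": 0.003,"ax": 0,"ay": 0,"az": 0,"jaw": 0.0594},{"tx": 0,"ty": 0,"tz": 0.002,"ax": 0,"ay": 0,"az": 0,"jaw": 0.0594},{"tx": 0,"ty": 0,"tz": 0,"ax": 0,"ay": 0,"az": 0,"jaw": 0.0594},{"tx": 0,"ty": 0,"tz": 0,"ax": 0,"ay": 0,"az": 0,"jaw": 0.0594}])

```text
t: 24.2
eef_pos: [0.5753, 0.1771, 0.0382]
tcp_rot: [0.742, 3.052, 0.001]
ft_force: [-0.6, 0.3, -1.3]
gripper_width: 0.698
gripper_force: 14.8
```

Request:
send_rows(deltas=[{"tx": 0,"ty": 0,"tz": 0.002,"ax": 0,"ay": 0,"az": 0,"jaw": 0.0594},{"tx": 0,"ty": 0,"tz": 0.001,"ax": 0,"ay": 0,"az": 0,"jaw": 0.0594},{"tx": 0,"ty": 0,"tz": 0.001,"ax": 0,"ay": 0,"az": 0,"jaw": 0.0594},{"tx": 0,"ty": 0,"tz": 0,"ax": 0,"ay": 0,"az": 0,"jaw": 0.0594}])

```text
t: 24.6
eef_pos: [0.575, 0.1772, 0.0348]
tcp_rot: [0.742, 3.053, 0.001]
ft_force: [-2.6, -0.5, 5.0]
gripper_width: 0.692
gripper_force: 15.3
```

Request:
send_rows(deltas=[{"tx": 0,"ty": 0,"tz": 0,"ax": 0,"ay": 0,"az": 0,"jaw": 0.0605},{"tx": 0,"ty": 0,"tz": 0,"ax": 0,"ay": 0,"az": 0,"jaw": 0.063},{"tx": 0,"ty": 0,"tz": 0,"ax": 0,"ay": 0,"az": 0,"jaw": 0.067},{"tx": 0,"ty": 0,"tz": 0,"ax": 0,"ay": 0,"az": 0,"jaw": 0.072},{"tx": 0,"ty": 0,"tz": 0,"ax": 0,"ay": 0,"az": 0,"jaw": 0.074},{"tx": 0,"ty": 0,"tz": -0.01,"ax": 0,"ay": 0,"az": 0,"jaw": 0.075},{"tx": 0,"ty": 0,"tz": -0.03,"ax": 0,"ay": 0,"az": 0,"jaw": 0.077},{"tx": 0,"ty": 0,"tz": -0.04,"ax": 0,"ay": 0,"az": 0,"jaw": 0.082},{"tx": -0.003,"ty": -0.023,"tz": -0.01,"ax": 0,"ay": 0,"az": 0,"jaw": 0.082},{"tx": -0.004,"ty": -0.04,"tz": 0,"ax": 0,"ay": 0,"az": 0,"jaw": 0.082},{"tx": -0.005,"ty": -0.048,"tz": 0,"ax": 0,"ay": 0,"az": 0,"jaw": 0.082},{"tx": -0.005,"ty": -0.048,"tz": 0,"ax": 0,"ay": 0,"az": 0,"jaw": 0.082},{"tx": -0.005,"ty": -0.048,"tz": 0,"ax": 0,"ay": 0,"az": 0,"jaw": 0.082},{"tx": -0.005,"ty": -0.048,"tz": 0,"ax": 0,"ay": 0,"az": 0,"jaw": 0.082},{"tx": -0.004,"ty": -0.045,"tz": 0,"ax": 0,"ay": 0,"az": 0,"jaw": 0.082},{"tx": -0.003,"ty": -0.035,"tz": 0,"ax": 0,"ay": 0,"az": 0,"jaw": 0.082},{"tx": -0.002,"ty": -0.025,"tz": 0,"ax": 0,"ay": 0,"az": 0,"jaw": 0.082},{"tx": -0.002,"ty": -0.013,"tz": 0,"ax": 0,"ay": 0,"az": 0,"jaw": 0.082},{"tx": 0,"ty": 0,"tz": 0,"ax": 0,"ay": 0,"az": 0,"jaw": 0.082}])

```text
t: 26.5
eef_pos: [0.4367, -0.1746, 0.1248]
tcp_rot: [0.75, 3.049, -0.001]
ft_force: [-0.2, 0.6, -0.7]
gripper_width: 0.96
gripper_force: 0.0
```

```bash
python3 look.py .4381 -.171 .0225 -27.3 1
```

```text
at [ 0.4367 -0.1746  0.1248] psi -27.6 tilt 0.11 | turn az -0.3 then tx,ty,tz mm [  0.4   3.8 102.3] len 102.0 F [-0.2  0.6 -0.7] w 0.96 g 0.0 t 26.5
[[ 0.6465  0.2217  0.0595]
 [ 0.6503  0.1347  0.0598]
 [ 0.5728  0.1754  0.0598]
 [ 0.5674  0.2616  0.0603]
 [ 0.4321 -0.1393  0.191 ]]
wrist [[ 4.381e-01 -1.675e-01  4.620e-02  6.800e+01  6.800e+01]
 [ 4.210e-01 -2.648e-01  4.590e-02  7.000e+01  6.000e+01]]
```

Request:
send_rows(deltas=[{"tx": 0.0005,"ty": 0.004,"tz": 0.035,"ax": 0,"ay": 0,"az": 0,"jaw": 0.082},{"tx": 0,"ty": 0,"tz": 0.04,"ax": 0,"ay": 0,"az": 0,"jaw": 0.082},{"tx": 0,"ty": 0,"tz": 0.027,"ax": 0,"ay": 0,"az": 0,"jaw": 0.08},{"tx": 0,"ty": 0,"tz": 0,"ax": 0,"ay": 0,"az": 0,"jaw": 0.074},{"tx": 0,"ty": 0,"tz": 0,"ax": 0,"ay": 0,"az": 0,"jaw": 0.068},{"tx": 0,"ty": 0,"tz": 0,"ax": 0,"ay": 0,"az": 0,"jaw": 0.064},{"tx": 0,"ty": 0,"tz": 0,"ax": 0,"ay": 0,"az": 0,"jaw": 0.062},{"tx": 0,"ty": 0,"tz": 0,"ax": 0,"ay": 0,"az": 0,"jaw": 0.061},{"tx": 0,"ty": 0,"tz": 0,"ax": 0,"ay": 0,"az": 0,"jaw": 0.0605},{"tx": 0,"ty": 0,"tz": 0,"ax": 0,"ay": 0,"az": 0,"jaw": 0.06},{"tx": 0,"ty": 0,"tz": 0,"ax": 0,"ay": 0,"az": 0,"jaw": 0.06},{"tx": 0,"ty": 0,"tz": 0,"ax": 0,"ay": 0,"az": 0,"jaw": 0.06}])

```text
t: 27.8
eef_pos: [0.4401, -0.1684, 0.023]
tcp_rot: [0.741, 3.05, 0.0]
ft_force: [-1.2, 0.5, 6.5]
gripper_width: 0.706
gripper_force: 8.9
```

Request:
send_rows(deltas=[{"tx": 0,"ty": 0,"tz": -0.01,"ax": 0,"ay": 0,"az": 0,"jaw": 0.06},{"tx": 0,"ty": 0,"tz": -0.03,"ax": 0,"ay": 0,"az": 0,"jaw": 0.06},{"tx": 0,"ty": 0,"tz": -0.035,"ax": 0,"ay": 0,"az": 0,"jaw": 0.06},{"tx": 0,"ty": 0.02,"tz": -0.015,"ax": 0,"ay": 0,"az": 0,"jaw": 0.06},{"tx": -0.001,"ty": 0.04,"tz": 0,"ax": 0,"ay": 0,"az": 0,"jaw": 0.06},{"tx": -0.001,"ty": 0.048,"tz": 0,"ax": 0,"ay": 0,"az": 0,"jaw": 0.06},{"tx": -0.001,"ty": 0.048,"tz": 0,"ax": 0,"ay": 0,"az": 0,"jaw": 0.06},{"tx": -0.001,"ty": 0.048,"tz": 0,"ax": 0,"ay": 0,"az": 0,"jaw": 0.06},{"tx": -0.001,"ty": 0.04,"tz": 0,"ax": 0,"ay": 0,"az": 0,"jaw": 0.06},{"tx": 0,"ty": 0.03,"tz": 0,"ax": 0,"ay": 0,"az": 0,"jaw": 0.06},{"tx": 0,"ty": 0.018,"tz": 0.01,"ax": 0,"ay": 0,"az": 0,"jaw": 0.06},{"tx": 0,"ty": 0,"tz": 0.015,"ax": 0,"ay": 0,"az": 0,"jaw": 0.06},{"tx": 0,"ty": 0,"tz": 0.015,"ax": 0,"ay": 0,"az": 0,"jaw": 0.06},{"tx": 0,"ty": 0,"tz": 0,"ax": 0,"ay": 0,"az": 0,"jaw": 0.06},{"tx": 0,"ty": 0,"tz": 0,"ax": 0,"ay": 0,"az": 0,"jaw": 0.06}])

```text
t: 29.3
eef_pos: [0.5769, 0.089, 0.0719]
tcp_rot: [-0.742, -3.052, 0.001]
ft_force: [1.4, -0.8, -0.4]
gripper_width: 0.701
gripper_force: 9.0
```

```bash
python3 look.py .5785 .0888 .035 -27.3 1
```

```text
at [0.5769 0.089  0.0719] psi -27.3 tilt 0.05 | turn az -0.0 then tx,ty,tz mm [-1.6  0.6 36.9] len 37.0 F [ 1.4 -0.8 -0.4] w 0.701 g 9.0 t 29.3
[[ 0.645   0.2216  0.0596]
 [ 0.5724  0.1827  0.0619]
 [ 0.5675  0.2617  0.0598]
 [ 0.4236 -0.2679  0.0493]]
wrist [[5.620e-01 2.511e-01 4.940e-02 5.100e+01 1.090e+02]
 [5.742e-01 1.794e-01 5.760e-02 1.090e+02 1.020e+02]
 [6.437e-01 2.164e-01 5.620e-02 7.600e+01 9.300e+01]
 [5.773e-01 8.880e-02 9.520e-02 1.210e+02 1.180e+02]
 [6.424e-01 1.505e-01 5.520e-02 6.900e+01 4.700e+01]]
```

Request:
send_rows(deltas=[{"tx": -0.001,"ty": 0.0005,"tz": 0.015,"ax": 0,"ay": 0,"az": 0,"jaw": 0.06},{"tx": 0,"ty": 0,"tz": 0.01,"ax": 0,"ay": 0,"az": 0,"jaw": 0.06},{"tx": 0,"ty": 0,"tz": 0.005,"ax": 0,"ay": 0,"az": 0,"jaw": 0.06},{"tx": 0,"ty": 0,"tz": 0.002,"ax": 0,"ay": 0,"az": 0,"jaw": 0.06},{"tx": 0,"ty": 0,"tz": 0.002,"ax": 0,"ay": 0,"az": 0,"jaw": 0.06},{"tx": 0,"ty": 0,"tz": 0,"ax": 0,"ay": 0,"az": 0,"jaw": 0.06},{"tx": 0,"ty": 0,"tz": 0,"ax": 0,"ay": 0,"az": 0,"jaw": 0.06}])

```text
t: 30.1
eef_pos: [0.5787, 0.0892, 0.0381]
tcp_rot: [0.742, 3.052, 0.0]
ft_force: [-0.5, 0.4, -1.4]
gripper_width: 0.704
gripper_force: 9.0
```

Request:
send_rows(deltas=[{"tx": 0,"ty": 0,"tz": 0.0015,"ax": 0,"ay": 0,"az": 0,"jaw": 0.06},{"tx": 0,"ty": 0,"tz": 0.001,"ax": 0,"ay": 0,"az": 0,"jaw": 0.06},{"tx": 0,"ty": 0,"tz": 0.001,"ax": 0,"ay": 0,"az": 0,"jaw": 0.06},{"tx": 0,"ty": 0,"tz": 0,"ax": 0,"ay": 0,"az": 0,"jaw": 0.06}])

```text
t: 30.5
eef_pos: [0.5788, 0.0893, 0.0346]
tcp_rot: [0.742, 3.052, 0.001]
ft_force: [1.1, 0.7, 0.7]
gripper_width: 0.705
gripper_force: 9.1
```

Request:
send_rows(deltas=[{"tx": 0,"ty": 0,"tz": 0.0005,"ax": 0,"ay": 0,"az": 0,"jaw": 0.061},{"tx": 0,"ty": 0,"tz": 0,"ax": 0,"ay": 0,"az": 0,"jaw": 0.063},{"tx": 0,"ty": 0,"tz": 0,"ax": 0,"ay": 0,"az": 0,"jaw": 0.067},{"tx": 0,"ty": 0,"tz": 0,"ax": 0,"ay": 0,"az": 0,"jaw": 0.072},{"tx": 0,"ty": 0,"tz": 0,"ax": 0,"ay": 0,"az": 0,"jaw": 0.074},{"tx": 0,"ty": 0,"tz": -0.01,"ax": 0,"ay": 0,"az": 0,"jaw": 0.075},{"tx": 0,"ty": 0,"tz": -0.03,"ax": 0,"ay": 0,"az": 0,"jaw": 0.077},{"tx": 0,"ty": 0,"tz": -0.04,"ax": 0,"ay": 0,"az": 0,"jaw": 0.082},{"tx": -0.002,"ty": -0.023,"tz": -0.01,"ax": 0,"ay": 0,"az": 0,"jaw": 0.082},{"tx": -0.003,"ty": -0.04,"tz": 0,"ax": 0,"ay": 0,"az": 0,"jaw": 0.082},{"tx": -0.003,"ty": -0.048,"tz": 0,"ax": 0,"ay": 0,"az": 0,"jaw": 0.082},{"tx": -0.003,"ty": -0.048,"tz": 0,"ax": 0,"ay": 0,"az": 0,"jaw": 0.082},{"tx": -0.003,"ty": -0.048,"tz": 0,"ax": 0,"ay": 0,"az": 0,"jaw": 0.082},{"tx": -0.003,"ty": -0.048,"tz": 0,"ax": 0,"ay": 0,"az": 0,"jaw": 0.082},{"tx": -0.003,"ty": -0.048,"tz": 0,"ax": 0,"ay": 0,"az": 0,"jaw": 0.082},{"tx": -0.003,"ty": -0.048,"tz": 0,"ax": 0,"ay": 0,"az": 0,"jaw": 0.082},{"tx": -0.002,"ty": -0.035,"tz": 0,"ax": 0,"ay": 0,"az": 0,"jaw": 0.082}])

```text
t: 32.2
eef_pos: [0.4216, -0.269, 0.125]
tcp_rot: [0.747, 3.05, -0.002]
ft_force: [0.7, -0.3, 0.3]
gripper_width: 0.96
gripper_force: 0.0
```

Request:
send_rows(deltas=[{"tx": 0,"ty": 0,"tz": 0,"ax": 0,"ay": 0,"az": -7.5,"jaw": 0.082},{"tx": 0,"ty": 0,"tz": 0,"ax": 0,"ay": 0,"az": -7.5,"jaw": 0.082},{"tx": 0,"ty": 0,"tz": 0,"ax": 0,"ay": 0,"az": -7.5,"jaw": 0.082},{"tx": 0,"ty": 0,"tz": 0,"ax": 0,"ay": 0,"az": -7.5,"jaw": 0.082},{"tx": 0,"ty": 0,"tz": 0,"ax": 0,"ay": 0,"az": 0,"jaw": 0.082}])

```text
t: 32.7
eef_pos: [0.4236, -0.2656, 0.1246]
tcp_rot: [-0.073, 3.14, -0.0]
ft_force: [-0.5, -0.4, 0.1]
gripper_width: 0.964
gripper_force: 0.0
```

```bash
python3 look.py .4230 -.267 .0285 2.8 1
```

```text
at [ 0.4236 -0.2656  0.1246] psi 2.7 tilt 0.07 | turn az -0.1 then tx,ty,tz mm [ 0.7 -1.4 96.1] len 96.0 F [-0.5 -0.4  0.1] w 0.964 g 0.0 t 32.7
[[0.6451 0.2217 0.0591]
 [0.6487 0.1346 0.0603]
 [0.5727 0.1754 0.0602]
 [0.5765 0.089  0.0603]
 [0.5674 0.2616 0.0605]]
wrist [[ 4.224e-01 -2.660e-01  4.610e-02  6.900e+01  6.700e+01]]
```

Request:
send_rows(deltas=[{"tx": 0.001,"ty": -0.001,"tz": 0.035,"ax": 0,"ay": 0,"az": 0,"jaw": 0.082},{"tx": 0,"ty": 0,"tz": 0.036,"ax": 0,"ay": 0,"az": 0,"jaw": 0.082},{"tx": 0,"ty": 0,"tz": 0.025,"ax": 0,"ay": 0,"az": 0,"jaw": 0.08},{"tx": 0,"ty": 0,"tz": 0,"ax": 0,"ay": 0,"az": 0,"jaw": 0.074},{"tx": 0,"ty": 0,"tz": 0,"ax": 0,"ay": 0,"az": 0,"jaw": 0.068},{"tx": 0,"ty": 0,"tz": 0,"ax": 0,"ay": 0,"az": 0,"jaw": 0.064},{"tx": 0,"ty": 0,"tz": 0,"ax": 0,"ay": 0,"az": 0,"jaw": 0.062},{"tx": 0,"ty": 0,"tz": 0,"ax": 0,"ay": 0,"az": 0,"jaw": 0.061},{"tx": 0,"ty": 0,"tz": 0,"ax": 0,"ay": 0,"az": 0,"jaw": 0.0605},{"tx": 0,"ty": 0,"tz": 0,"ax": 0,"ay": 0,"az": 0,"jaw": 0.06},{"tx": 0,"ty": 0,"tz": 0,"ax": 0,"ay": 0,"az": 0,"jaw": 0.06},{"tx": 0,"ty": 0,"tz": 0,"ax": 0,"ay": 0,"az": 0,"jaw": 0.06}])

```text
t: 34.0
eef_pos: [0.4235, -0.2668, 0.029]
tcp_rot: [-0.074, 3.138, -0.001]
ft_force: [-0.5, 0.9, 6.0]
gripper_width: 0.704
gripper_force: 6.4
```

Request:
send_rows(deltas=[{"tx": 0,"ty": 0,"tz": -0.005,"ax": 0,"ay": 0,"az": 0,"jaw": 0.0598},{"tx": 0,"ty": 0,"tz": -0.02,"ax": 0,"ay": 0,"az": 0,"jaw": 0.0598},{"tx": 0,"ty": 0,"tz": -0.03,"ax": 0,"ay": 0,"az": 0,"jaw": 0.0598},{"tx": 0,"ty": 0,"tz": -0.035,"ax": 0,"ay": 0,"az": 0,"jaw": 0.0598},{"tx": -0.008,"ty": 0.016,"tz": -0.01,"ax": 0,"ay": 0,"az": 0,"jaw": 0.0598},{"tx": -0.015,"ty": 0.03,"tz": 0,"ax": 0,"ay": 0,"az": 0,"jaw": 0.0598},{"tx": -0.02,"ty": 0.04,"tz": 0,"ax": 0,"ay": 0,"az": 0,"jaw": 0.0598},{"tx": -0.021,"ty": 0.042,"tz": 0,"ax": 0,"ay": 0,"az": 0,"jaw": 0.0598},{"tx": -0.021,"ty": 0.042,"tz": 0,"ax": 0,"ay": 0,"az": 0,"jaw": 0.0598},{"tx": -0.021,"ty": 0.042,"tz": 0,"ax": 0,"ay": 0,"az": 0,"jaw": 0.0598},{"tx": -0.021,"ty": 0.042,"tz": 0,"ax": 0,"ay": 0,"az": 0,"jaw": 0.0598},{"tx": -0.021,"ty": 0.042,"tz": 0,"ax": 0,"ay": 0,"az": 0,"jaw": 0.0598},{"tx": -0.02,"ty": 0.04,"tz": 0,"ax": 0,"ay": 0,"az": 0,"jaw": 0.0598},{"tx": -0.015,"ty": 0.03,"tz": 0,"ax": 0,"ay": 0,"az": 0,"jaw": 0.0598},{"tx": -0.01,"ty": 0.018,"tz": 0,"ax": 0,"ay": 0,"az": 0,"jaw": 0.0598},{"tx": -0.004,"ty": 0.007,"tz": 0,"ax": 0,"ay": 0,"az": 0,"jaw": 0.0598},{"tx": 0,"ty": 0,"tz": 0,"ax": 0,"ay": 0,"az": 0,"jaw": 0.0598},{"tx": 0,"ty": 0,"tz": 0,"ax": 0,"ay": 0,"az": 0,"jaw": 0.0598}])

```text
t: 35.8
eef_pos: [0.6005, 0.1311, 0.1276]
tcp_rot: [0.07, -3.14, 0.003]
ft_force: [-0.9, 0.1, -0.2]
gripper_width: 0.7
gripper_force: 8.3
```

```bash
python3 look.py .6017 .134 .0715 2.8 1; python3 - <<'E'
from h import *
im=manip.get_image("wrist"); save(im,"w6.png")
E
```

```text
at [0.6005 0.1311 0.1276] psi 2.6 tilt 0.12 | turn az -0.2 then tx,ty,tz mm [-1.3  2.8 56.1] len 56.0 F [-0.9  0.1 -0.2] w 0.7 g 8.3 t 35.8
[[0.5781 0.0726 0.0607]
 [0.5689 0.2617 0.0605]]
wrist [[5.838e-01 1.323e-01 1.436e-01 1.830e+02 1.700e+02]
 [5.685e-01 2.658e-01 5.800e-02 8.300e+01 7.500e+01]
 [6.442e-01 2.275e-01 5.800e-02 6.500e+01 6.300e+01]]
```

View pics/w6.png

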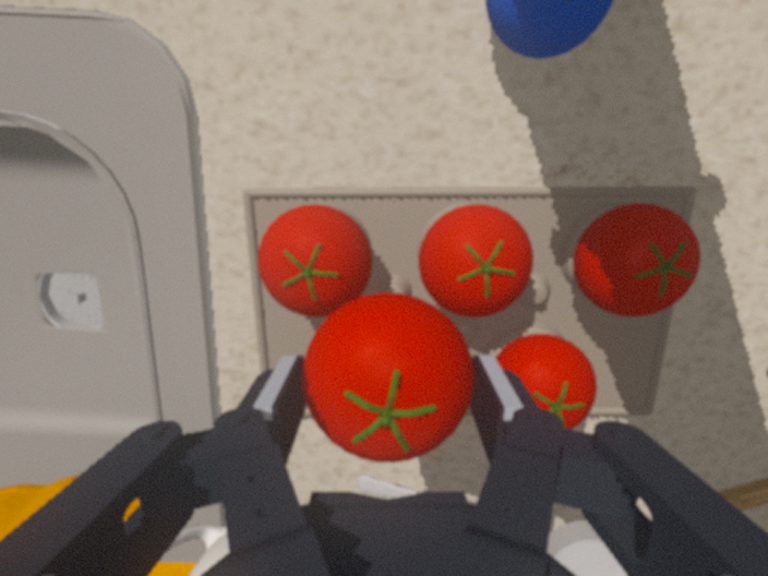

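The tray is full, with tomatoes at (315,260), (476,260), (637,260) and (545,380), plus pocket_5's hidden under the one held at (389,377). A small +y correction is needed, then I lower into gap_2.

Request:
send_rows(deltas=[{"tx": -0.001,"ty": 0.0025,"tz": 0.015,"ax": 0,"ay": 0,"az": 0,"jaw": 0.0598},{"tx": 0,"ty": 0,"tz": 0.02,"ax": 0,"ay": 0,"az": 0,"jaw": 0.0598},{"tx": 0,"ty": 0,"tz": 0.01,"ax": 0,"ay": 0,"az": 0,"jaw": 0.0598},{"tx": 0,"ty": 0,"tz": 0.004,"ax": 0,"ay": 0,"az": 0,"jaw": 0.0598},{"tx": 0,"ty": 0,"tz": 0,"ax": 0,"ay": 0,"az": 0,"jaw": 0.0598},{"tx": 0,"ty": 0,"tz": 0,"ax": 0,"ay": 0,"az": 0,"jaw": 0.0598}])

```text
t: 36.55
eef_pos: [0.6024, 0.136, 0.0794]
tcp_rot: [-0.073, 3.139, 0.0]
ft_force: [-0.3, 0.9, -0.2]
gripper_width: 0.699
gripper_force: 8.3
```

```bash
python3 look.py .6017 .134 .0715 2.8
```

```text
at [0.6024 0.136  0.0794] psi 2.7 tilt 0.07 | turn az -0.1 then tx,ty,tz mm [ 0.8 -1.9  7.9] len 8.0 F [-0.3  0.9 -0.2] w 0.699 g 8.3 t 36.5
```

Request:
send_rows(deltas=[{"tx": 0,"ty": -0.001,"tz": 0.002,"ax": 0,"ay": 0,"az": 0,"jaw": 0.0598},{"tx": 0,"ty": 0,"tz": 0.002,"ax": 0,"ay": 0,"az": 0,"jaw": 0.0598},{"tx": 0,"ty": 0,"tz": 0.001,"ax": 0,"ay": 0,"az": 0,"jaw": 0.0598},{"tx": 0,"ty": 0,"tz": 0.001,"ax": 0,"ay": 0,"az": 0,"jaw": 0.0598},{"tx": 0,"ty": 0,"tz": 0,"ax": 0,"ay": 0,"az": 0,"jaw": 0.0598}])

```text
t: 37.05
eef_pos: [0.6018, 0.1351, 0.0727]
tcp_rot: [0.074, -3.14, -0.0]
ft_force: [-0.9, 0.0, -0.4]
gripper_width: 0.702
gripper_force: 8.3
```

Request:
send_rows(deltas=[{"tx": 0,"ty": 0,"tz": 0.001,"ax": 0,"ay": 0,"az": 0,"jaw": 0.0598},{"tx": 0,"ty": 0,"tz": 0.0005,"ax": 0,"ay": 0,"az": 0,"jaw": 0.0598},{"tx": 0,"ty": 0,"tz": 0,"ax": 0,"ay": 0,"az": 0,"jaw": 0.0598}])

```text
t: 37.35
eef_pos: [0.6016, 0.135, 0.0714]
tcp_rot: [0.074, -3.14, -0.0]
ft_force: [-1.0, 0.2, 2.2]
gripper_width: 0.701
gripper_force: 8.4
```

Request:
send_rows(deltas=[{"tx": 0,"ty": 0,"tz": 0.0005,"ax": 0,"ay": 0,"az": 0,"jaw": 0.0598},{"tx": 0,"ty": 0,"tz": 0,"ax": 0,"ay": 0,"az": 0,"jaw": 0.0605},{"tx": 0,"ty": 0,"tz": 0,"ax": 0,"ay": 0,"az": 0,"jaw": 0.0615},{"tx": 0,"ty": 0,"tz": 0,"ax": 0,"ay": 0,"az": 0,"jaw": 0.063},{"tx": 0,"ty": 0,"tz": 0,"ax": 0,"ay": 0,"az": 0,"jaw": 0.066},{"tx": 0,"ty": 0,"tz": 0,"ax": 0,"ay": 0,"az": 0,"jaw": 0.07},{"tx": 0,"ty": 0,"tz": 0,"ax": 0,"ay": 0,"az": 0,"jaw": 0.074},{"tx": 0,"ty": 0,"tz": 0,"ax": 0,"ay": 0,"az": 0,"jaw": 0.076},{"tx": 0,"ty": 0,"tz": -0.01,"ax": 0,"ay": 0,"az": 0,"jaw": 0.078},{"tx": 0,"ty": 0,"tz": -0.03,"ax": 0,"ay": 0,"az": 0,"jaw": 0.08},{"tx": 0,"ty": 0,"tz": -0.04,"ax": 0,"ay": 0,"az": 0,"jaw": 0.082},{"tx": 0.03,"ty": 0,"tz": -0.03,"ax": 0,"ay": 0,"az": 0,"jaw": 0.082},{"tx": 0.04,"ty": -0.03,"tz": -0.02,"ax": 0,"ay": 0,"az": 0,"jaw": 0.082},{"tx": 0.04,"ty": -0.045,"tz": 0,"ax": 0,"ay": 0,"az": 0,"jaw": 0.082},{"tx": 0.03,"ty": -0.045,"tz": 0,"ax": 0,"ay": 0,"az": 0,"jaw": 0.082},{"tx": 0.02,"ty": -0.045,"tz": 0,"ax": 0,"ay": 0,"az": 0,"jaw": 0.082},{"tx": 0,"ty": -0.045,"tz": 0,"ax": 0,"ay": 0,"az": 0,"jaw": 0.082},{"tx": 0,"ty": 0,"tz": 0,"ax": 0,"ay": 0,"az": 0,"jaw": 0.082},{"tx": 0,"ty": 0,"tz": 0,"ax": 0,"ay": 0,"az": 0,"jaw": 0.082}])

```text
t: 39.25
eef_pos: [0.4634, -0.0698, 0.2004]
tcp_rot: [-0.067, 3.139, 0.001]
ft_force: [-0.3, 0.3, -0.3]
gripper_width: 0.96
gripper_force: 0.0
```

```bash
python3 - <<'E'
from h import *
go(.4,-.1,.2,2.8)
im=manip.get_image("top"); save(im,"top9.png",1.5); P=cloud(im); Z=P[...,2]; print(toms(im,P))
for n,(x,y) in dict(gap2=(.600,.133),garlic=(.514,.439),jar=(.633,.406)).items():
    m=np.hypot(P[...,0]-x,P[...,1]-y)<.035; q=P[m&(Z>np.nanmax(Z[m])-.006)]; print(n,np.nanmax(Z[m]).round(4),q.mean(0).round(4))
E
```

```text
at [ 0.4634 -0.0698  0.2004] psi 2.5 tilt 0.11 | turn az -0.3 then tx,ty,tz mm [ 64.8 -27.    0.4] len 70.0 F [-0.3  0.3 -0.3] w 0.96 g 0.0 t 39.2
[[ 0.6449  0.2216  0.0599 20.     21.    ]
 [ 0.6061  0.1313  0.0885 49.     46.    ]
 [ 0.5675  0.2617  0.0597 20.     20.    ]]
gap2 0.0965 [0.5998 0.1315 0.0922]
garlic 0.0614 [0.5153 0.4363 0.0588]
jar 0.0745 [0.6358 0.4084 0.0709]
```

View pics/top9.png

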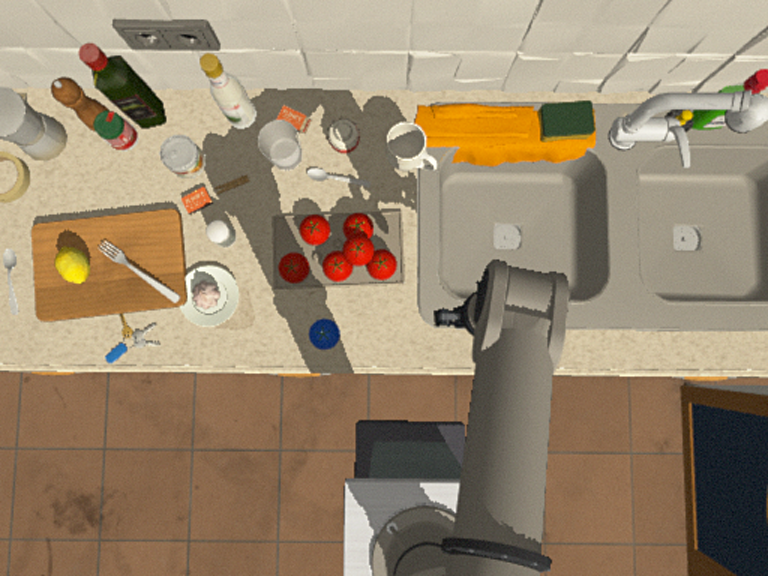

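The final view shows all five pockets full at (315,230), (358,226), (293,267), (337,266) and (381,264). The sixth tomato is nestled at (358,248), the garlic is on the saucer at (207,293), and the jar is standing. The only thing left at the front edge is the blue decoy. Handing in.

```bash
python3 -c "
from plant import manip
print(manip.close_job())"
```

```text
the job is handed in; nothing more can be done
None
```

I put the garlic on the saucer, filled all five pockets with tomatoes, and nestled the one left over in gap_2. No ripe tomato is left on the worktop, the spice jar is still standing, and the job was handed in at about 39 s; no verdict came back.

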